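# Free the pawl and let the tilted soap box down

## Task

The foam box of soap stands tilted on its stand, held by the red hooked pawl in the toothed quadrant: take the bar from its rest, slip its steel end under the pawl, feel for it and lift it gently clear of the teeth, never forcing it against its stop, and keep it clear while the box sinks on its damper until the deck lies fully down and level. Then let the pawl drop back and lay the bar back in its rest as it was. Touch the stand with the bar only, not with the gripper, and leave the soap bar, the bottle and the hot-air gun where they are.

Things in the scene. Friction and masses are not known exactly. Their poses are not given: they have to be found in the camera images.
- stand: dark steel bench plate of the tilt stand, 305 x 475 x 6 mm. Origin on bench, under the hinge axis, in the quadrant's plane; x away from the robot, square to quadrant and pawl (the way the bar goes in), y towards the box. Four studs carry the green head with quadrant, pawl, deck and box; their nuts set it up to 9 mm above or below the heights given here. No pose shows this: feel for the pawl
- gap_mark (a point): axes of stand, fixed to its bench plate: middle of the gap for the bar, 183 mm over the bench at y = -50 mm, with the head at mid setting (the real gap is up to 9 mm higher or lower). The pawl's straight underside is 18 mm above it, the quadrant's rim at least 18 mm below it. Nothing stands behind it for 200 mm in x
- pawl_mark (a point): axes of stand, fixed to its bench plate: the pawl's pivot pin (y -115, height 171 mm) at mid setting of the head. Red pawl, 12 mm thick (x -6..6): level arm from y -115 to 9, underside 201, top 215 mm high, with a hook at y 0..9 hanging into the teeth. Green post behind the pivot: x 11..22, y -141..-85, up to 233 mm high; the stop pin sticks out of it over the arm at y -93
- hinge_mark (a point): axes of stand, fixed to its bench plate: the deck's hinge axis (along x, 91 mm high) at mid setting of the head. The steel toothed quadrant (x -5..5, radius 90 mm over the teeth) turns about it with the deck. Deck and white foam box lie at x 20..225, from y 15 to 277 mm when level; tilted, the box's highest corner is up to 360 mm over the bench
- deck (a joint): tilt of deck and box (rad): 0 = level, fully down on its rests; 0.36 to 0.61 (one of three teeth) at the start, once it has settled on its tooth in the first 2 s. Held up by the pawl; with the pawl clear it sinks by itself on an oil damper in 2 to 8 s
- pawl (a joint): turn of the pawl (rad): 0 = hook down in the teeth, clear from about 0.06, stop pin at 0.085 (at the gap: arm 4 mm up, 5.5 mm up). Spring and weight close it. Lifting it at the gap takes 2 to 5 N while it drags on the loaded tooth, about 1 N once clear; over 8 N of the bar on any part of the stand is forcing it. Let go early, it drops into the next tooth and can be lifted again
- bar: the release bar, 170 mm long, 0.14 kg: black square handle 90 x 18 x 18 mm, then a steel rod of 10 mm diameter and 80 mm length with a round end. Origin at the middle of the handle, x along the bar towards the steel end
- bar_mid (a point): middle of the bar's handle (half-way up), where to grasp it across its flat sides; x along the bar towards the steel end. It starts 55 mm over the bench in the rest, with 38 mm free under the handle
- bar_tip (a point): end of the bar's steel rod, 125 mm along x from bar_mid
- rest_seat (a point): where bar_mid lies when the bar is home in its fixed green rest, 55 mm over the bench; x along the bar towards the steel end. The bar lies in two open-topped forks with flared mouths, reaching 24 mm above their floors: one under the handle, 36 mm behind this point (slot 23 mm wide, floor 46 mm high), one under the rod, 88 mm ahead (slot 15 mm wide, floor 50 mm high)
- soap: wrapped cream soap bar 75 x 58 x 38 mm, lying loose on the bench; origin under its centre. Leave alone
- bottle: small amber bottle, 54 mm diameter, 135 mm tall, standing loose; origin under its centre. Leave alone
- hot_air_gun: cordless hot-air gun standing nozzle up, 167 mm tall, body 68 mm diameter, handle reaching 130 mm along its x axis; origin under the body. Leave alone
Things that resemble listed ones, but are neither listed nor needed, are in the scene too. Of the things like the bar, leave any that is turquoise; of the rest the smaller one is meant.

How it is judged:
By the outcome, as a careful person would: the job done as asked, in the order asked, and still so for the second after the job is handed in, with the robot touching nothing.
It also fails if it takes over 72 s, if anything falls off the work surface, if the arm or the gripper's body presses on something with over 40 N, if the wrist force passes 120 N, or if a joint passes its speed limit or range.

## Robot

A 7-joint arm with a two-finger parallel gripper is mounted at the origin on the work surface. World frame = base frame: x ahead of the robot, y to its left, z up, the work surface at z = 0. Lengths are in m, angles in rad, forces in N, time in s.
With the tool pointing down it reaches from about 0.4 to 0.85 m from the base axis. Payload 10.4 kg.
Tool frame: the origin (TCP) lies midway between the tips of the shut fingers; the grasp point (between the pads) lies 19 mm behind it; x points along the fingers, z is the direction in which the jaws open and shut, and the axes are right-handed (so a half turn about x gives the same grasp; the last joint's range is limited). The gripper opens to 87 mm and grips with 3 to 60 N. Pads are 19 mm wide; open, the fingers measure 117 mm over their backs; the gripper's body (75 mm by 190 mm) begins 51 mm behind the grasp point.
Start: joints at [-1.329, 0.332, -0.065, 1.46, 0.022, 1.35, -0.088], TCP at [0.164, 0.603, 0.223] pointing down, gripper open.
Joint ranges: [-2.6, 2.6], [-0.5, 2.12], [-1.47, 1.34], [0.16, 2.42], [-1.27, 4.41], [0.06, 2.06], [-2.6, 2.6]. Speed limits (rad/s): [2.22, 2.22, 2.79, 2.79, 3.14, 3.14, 3.14].

## Interface

Orientations are given as a unit quaternion [x, y, z, w].
In Python, from bench import read_state, camera, camera_params, close_job gives the robot as it stands.
- The arm moves only by the tool arm_command, never from a script. Its argument "targets" is a list of rows, each a list of 7 numbers: the closure in counts, from 0 (fully open) to 255 (shut), then the shift along the tool's x, y, z in mm, then the turn, a rotation vector about the tool's x, y, z in rad. A call has 1 to 10 rows; each row is the pose to reach, as a shift and turn from the pose commanded when the call began, along the tool's axes at that moment; what a row does not reach only later rows make up. A row lasts 1/10 s, in which the tool goes at most 50 mm and 8.59 degrees, less where a joint would pass 70% of its speed; a pose out of reach is approached as far as the arm can. A call with a gripper value outside its range is refused whole. The fingers move at their own pace and stop on an object; "newtons" is the grip in N (left out, the last holds). Time passes only in rows, so rows that repeat a pose let the fingers close. It gives the time, the measured TCP pose, the force and the opening at its end, in the units of the state.
- read_state(): the state, without advancing time (a new reading comes with each control period).
- camera(name): name is "side" or "top"; returns the picture (384x512x3 uint8, red, green, blue); there is no depth.
- camera_params(name): a dict with "intrinsics" (3x3 intrinsics, pixels), "dist" ([k1, k2, p1, p2, k3] as OpenCV has them; the pictures are not rectified), "xyz" and "orientation" of the camera in the world. Camera axes: x right, y down, z forward; pixel columns grow to the right and rows downward; lengths in m; the calibration is good to about 2 mm. A picture is of the moment at which its call begins. camera_params takes no time and is no camera call.
- close_job(): hands the job in, once; it reports no verdict.
The state is a dict: "time": time; "joint_positions": joint angles; "joint_vel": joint speeds; "joint_torque": joint torques, N m; "ee_pos": TCP position; "eef_rot": TCP orientation; "ft_force": force on the tool from outside, world axes, zero at the start; "torque": the same for the moment, N m; "width": finger opening in m.
Only numpy, scipy, OpenCV 4.12 (cv2) and the standard library are available. Lean on these libraries where they do the work, as an engineer would, in place of code of your own. Each camera call takes 0.05 s, during which the arm holds its last target.

## Working session

There is one attempt and no reset: what is moved stays moved. The work goes in short steps, Python scripts to look and compute and a tool call to move; the robot and the scene stay as the last step left them, time stands still between calls to the robot, and variables do not carry over. Pictures are saved under pics/ and viewed, and the job is handed in when it is done.

Besides the shell and the picture viewer there is one more tool, called after "Emit:" by a JSON object that holds its "fn" and its "kwargs". arm_command: Moves the arm, as the interface text tells. Its arguments: {"type":"object","properties":{"targets":{"type":"array"},"newtons":{"type":"number"}},"required":["targets"]}

```bash
ls; mkdir -p pics; python3 - <<'E'
from bench import *
import cv2, numpy as np
for n in("side","top"):
    im=camera(n); cv2.imwrite(f"pics/{n}0.png",im[:,:,::-1]); p=camera_params(n); print(n,p)
print(read_state())
E
```

```text
pics
side {'intrinsics': array([[425.19899004,   0.        , 258.89115447],
       [  0.        , 425.19899004, 187.13672201],
       [  0.        ,   0.        ,   1.        ]]), 'dist': array([-0.11347692,  0.        ,  0.        ,  0.        ,  0.        ]), 'xyz': array([-0.02668285, -0.66006298,  1.14294715]), 'orientation': array([ 0.87766694, -0.33348898,  0.12520322, -0.32063999])}
top {'intrinsics': array([[456.65408752,   0.        , 252.41626961],
       [  0.        , 456.65408752, 188.85838027],
       [  0.        ,   0.        ,   1.        ]]), 'dist': array([-0.15974393,  0.        ,  0.        ,  0.        ,  0.        ]), 'xyz': array([ 0.24860608, -0.06289914,  1.364224  ]), 'orientation': array([ 0.7279075 , -0.67709131,  0.07410455, -0.0787817 ])}
{'time': 0.1, 'joint_positions': array([-1.32862428,  0.33277515, -0.06469679,  1.46083198,  0.02156682,
        1.34989405, -0.08850252]), 'joint_vel': array([-0.00085439, -0.00133064,  0.001115  , -0.00300228, -0.0004133 ,
        0.00097797,  0.00048185]), 'joint_torque': array([ 1.75095851e-03, -6.24544144e+01,  2.46791204e-02, -3.90720356e+01,
       -6.14956627e-02,  3.65423947e-02,  4.48654976e-05]), 'ee_pos': array([0.16346201, 0.60289988, 0.22186652]), 'eef_rot': array([-0.42989408,  0.56195949,  0.42935913,  0.56128722]), 'ft_force': array([-0.12590365,  0.33142085, -0.17794721]), 'torque': array([-0.0660082 ,  0.00093477,  0.05227255]), 'width': 0.0873275111728328}
```

View pics/side0.png

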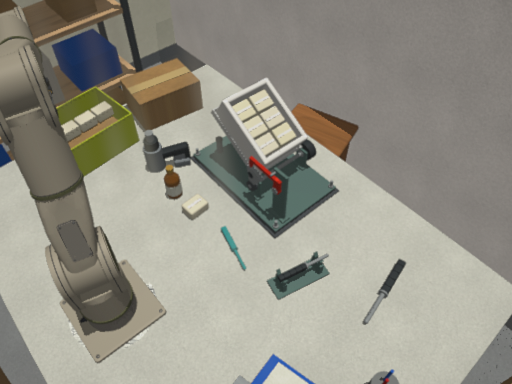

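View pics/top0.png

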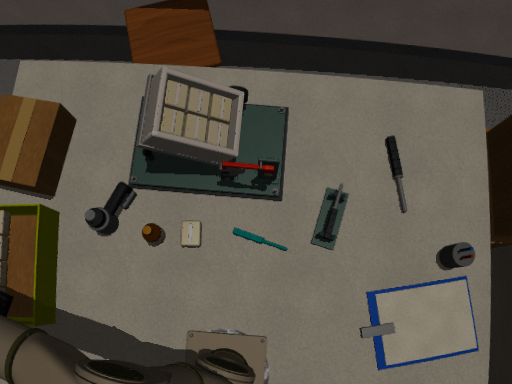

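The top view shows the stand around (210,150), the red pawl around (248,168) and the bar in its green rest at (330,215). The turquoise one at (260,239) and the bigger one at (397,172) are decoys. I'll zoom in.

```bash
python3 - <<'E'
import cv2
t=cv2.imread("pics/top0.png"); s=cv2.imread("pics/side0.png")
cv2.imwrite("pics/top_rest.png",cv2.resize(t[170:260,290:380],None,fx=6.5,fy=6.5,interpolation=cv2.INTER_CUBIC))
cv2.imwrite("pics/top_stand.png",cv2.resize(t[60:205,120:300],None,fx=4,fy=4,interpolation=cv2.INTER_CUBIC))
cv2.imwrite("pics/side_rest.png",cv2.resize(s[240:310,255:345],None,fx=8,fy=8,interpolation=cv2.INTER_CUBIC))
cv2.imwrite("pics/side_stand.png",cv2.resize(s[75:235,190:345],None,fx=3.7,fy=3.7,interpolation=cv2.INTER_CUBIC))
E
```

```text
(no output)
```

View pics/top_rest.png

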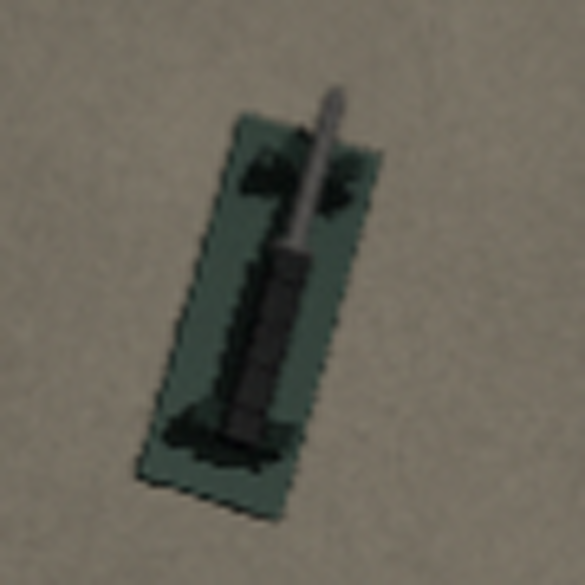

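View pics/top_stand.png

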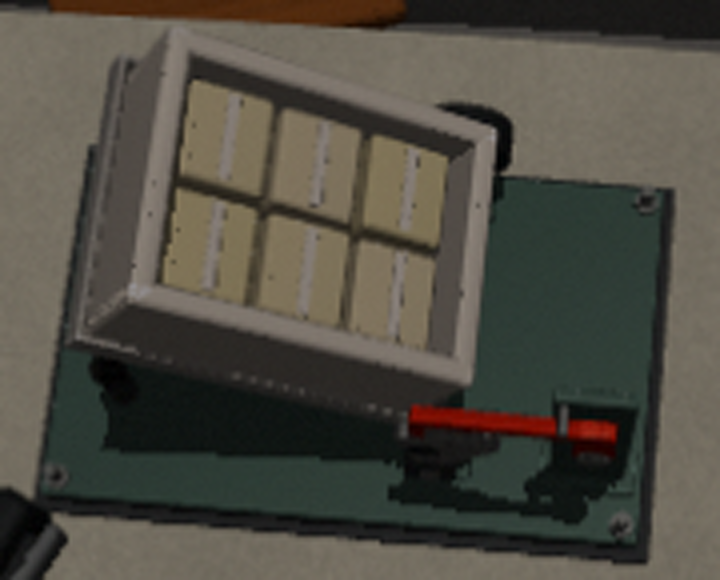

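View pics/side_rest.png

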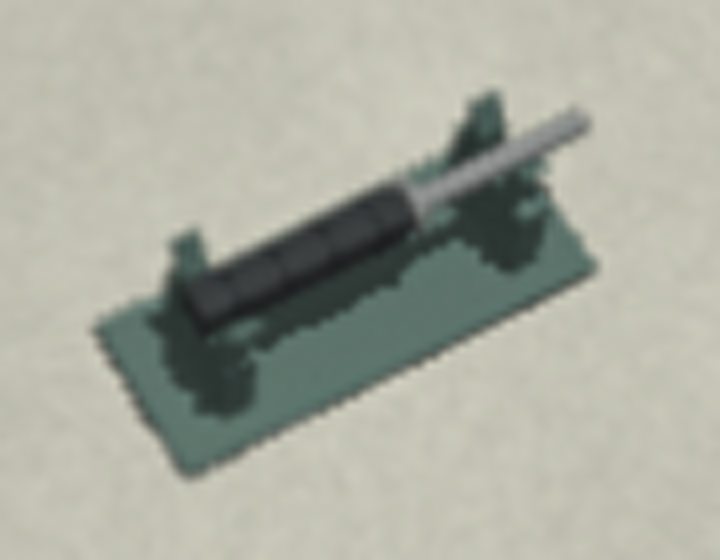

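View pics/side_stand.png

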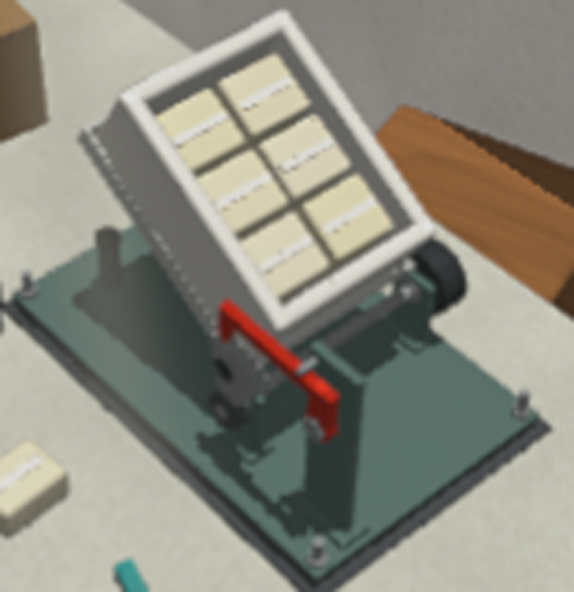

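```bash
cat > h.py <<'E'
import numpy as np, cv2
from scipy.spatial.transform import Rotation as R
from bench import *
P={n:camera_params(n) for n in("side","top")}
def ray(n,uv):
    p=P[n]; q=cv2.undistortPoints(np.array([[uv]],float),p["intrinsics"],p["dist"])[0,0]
    return p["xyz"],R.from_quat(p["orientation"]).apply([q[0],q[1],1.])
def onz(n,uv,z):
    o,d=ray(n,uv); return o+d*(z-o[2])/d[2]
def tri(us,ut):
    A=[];b=[]
    for n,u in(("side",us),("top",ut)):
        o,d=ray(n,u); d=d/np.linalg.norm(d); M=np.eye(3)-np.outer(d,d); A.append(M);b.append(M@o)
    x=np.linalg.lstsq(np.vstack(A),np.hstack(b),rcond=None)[0]
    return x, [np.linalg.norm(M@x-c)for M,c in zip(A,b)]
def proj(n,X):
    p=P[n]; r=R.from_quat(p["orientation"]).inv(); X=np.atleast_2d(X).astype(float)
    rv=r.as_rotvec(); t=-r.apply(p["xyz"])
    return cv2.projectPoints(X,rv,t,p["intrinsics"],p["dist"])[0][:,0]
E
python3 - <<'E'
from h import *
c=lambda u,v,s,a,b:((u+.5)/s+a-.5,(v+.5)/s+b-.5)
T=lambda u,v:c(u,v,6.5,290,170); S=lambda u,v:c(u,v,8,255,240)
np.set_printoptions(precision=4,suppress=True)
tip=onz("top",T(336,92),.055); j=onz("top",T(293,248),.064); e=onz("top",T(245,437),.064)
print("top tip,junc,rear",tip,j,e, np.linalg.norm(tip-e),np.linalg.norm(j-e))
for a,b in((tip,j),(j,e),(tip,e)):
    d=a-b; print(np.degrees(np.arctan2(d[1],d[0])))
tip=onz("side",S(584,120),.055); j=onz("side",S(398,190),.064); e=onz("side",S(193,294),.064)
print("side tip j e",tip,j,e); d=tip-e; print(np.degrees(np.arctan2(d[1],d[0])))
# rest plate corners top
TC=lambda u,v:onz("top",T(u,v),.006)
K=[TC(240,115),TC(383,152),TC(280,520),TC(137,478)]
print("rest plate",np.array(K)); 
for a,b in((0,3),(1,2)): d=K[a]-K[b]; print(np.degrees(np.arctan2(d[1],d[0])),np.linalg.norm(d))
# stand
T4=lambda u,v:c(u,v,4,120,60); S4=lambda u,v:c(u,v,3.7,190,75)
C=[onz("top",T4(u,v),.003) for u,v in((40,512),(648,562),(674,187))]
print("stand plate",np.array(C)); d=C[0]-C[1];print(np.degrees(np.arctan2(d[1],d[0])),np.linalg.norm(d)); d=C[2]-C[1];print(np.degrees(np.arctan2(d[1],d[0])),np.linalg.norm(d))
# pawl mask
for n in("side","top"):
    im=cv2.imread(f"pics/{n}0.png").astype(int); m=((im[:,:,2]>90)&(im[:,:,2]>2.2*im[:,:,1])&(im[:,:,2]>2.2*im[:,:,0])).astype(np.uint8)
    m[:, :200]=0 if n=="side" else m[:,:200]
    m[210:]=0
    k,l,st,ce=cv2.connectedComponentsWithStats(m); i=1+np.argmax(st[1:,4]); print(n,st[i],ce[i])
    s=cv2.resize((l==i).astype(np.uint8)*255,None,fx=6,fy=6,interpolation=0)
    x,y,w,h=st[i][:4]; cr=cv2.resize(im[y-6:y+h+6,x-6:x+w+6].astype(np.uint8),None,fx=10,fy=10,interpolation=cv2.INTER_CUBIC); print(x-6,y-6,cr.shape); cv2.imwrite(f"pics/pawl_{n}.png",cr)
E
```

```text
top tip,junc,rear [ 0.5708 -0.305   0.055 ] [ 0.4956 -0.2862  0.064 ] [ 0.4094 -0.268   0.064 ] 0.16584928930722032 0.0880634386555616
-14.062595813640858
-11.902686029076667
-12.91421944204071
side tip j e [ 0.5697 -0.308   0.055 ] [ 0.4924 -0.2857  0.064 ] [ 0.4078 -0.2669  0.064 ]
-14.244251705107402
rest plate [[ 0.5684 -0.2688  0.006 ]
 [ 0.5555 -0.3373  0.006 ]
 [ 0.3794 -0.295   0.006 ]
 [ 0.3943 -0.2281  0.006 ]]
-13.146428585013469 0.17876993094426974
-13.523512057097658 0.18110559651349498
stand plate [[ 0.5241  0.3358  0.003 ]
 [ 0.5191 -0.134   0.003 ]
 [ 0.8255 -0.1374  0.003 ]]
89.39360906167285 0.4697338895337685
-0.6426180135844863 0.3063845816800128
side [250 156  21  20 110] [259.8455 165.6455]
244 150 (320, 330, 3)
top [223 161  36   7 140] [240.4714 164.3857]
217 155 (190, 480, 3)
```

View pics/pawl_side.png

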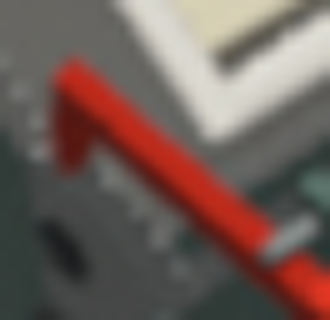

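View pics/pawl_top.png

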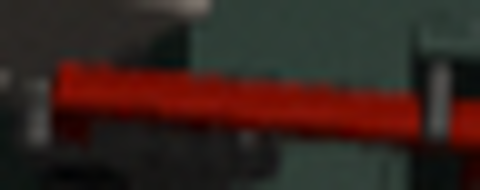

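```bash
python3 - <<'E'
from h import *
np.set_printoptions(precision=4,suppress=True)
c=lambda u,v,s,a,b:((u+.5)/s+a-.5,(v+.5)/s+b-.5)
S=lambda u,v:c(u,v,10,244,150);T=lambda u,v:c(u,v,10,217,155)
print(tri(S(78,58),T(57,63))); print(tri(S(57,80),T(57,104)))
S4=lambda u,v:c(u,v,3.7,190,75);T4=lambda u,v:c(u,v,4,120,60)
print("pin end",tri(S(265,250),T(438,138)))
print("pawl rear far top",tri(S4(338,393),T4(617,425)))
# plate corners from side: front-left(3,308), front-right (318,590), right-back (548,428)
for u in((3,310),(318,592),(550,428)): print(onz("side",S4(*u),.006))
o=np.array([.5191,-.134,0]); 
# plane fits at varying h from top view: pawl far edge x+6
for h in(-.009,0,.009): print(h,onz("top",T(57,63),.215+h),onz("side",S(78,58),.215+h))
E
```

```text
(array([0.5725, 0.0386, 0.2078]), [np.float64(0.00028393802314977243), np.float64(0.0002839380231491774)])
(array([0.5624, 0.0376, 0.2055]), [np.float64(0.0007786669300937947), np.float64(0.0007786669300943514)])
pin end (array([ 0.5572, -0.0628,  0.2152]), [np.float64(0.0001390889408354469), np.float64(0.0001390889408350146)])
pawl rear far top (array([ 0.5684, -0.0977,  0.2086]), [np.float64(0.0002812708127198577), np.float64(0.0002812708127202352)])
[0.5216 0.3276 0.006 ]
[ 0.5267 -0.1303  0.006 ]
[ 0.8181 -0.1407  0.006 ]
-0.009 [0.5727 0.0389 0.206 ] [0.5739 0.0398 0.206 ]
0 [0.5702 0.0381 0.215 ] [0.5681 0.0331 0.215 ]
0.009 [0.5677 0.0373 0.224 ] [0.5624 0.0264 0.224 ]
```

```bash
cat >> h.py <<'E'
def Rt(bx): # tool rot: x down, y axis along +-bx chosen
    x=np.array([0,0,-1.]); y=np.array([np.cos(bx),np.sin(bx),0]); return R.from_matrix(np.c_[x,y,np.cross(x,y)])
def rel(p,r,p0,r0): # shift mm, rotvec in frame0
    return np.r_[r0.inv().apply(np.array(p)-p0)*1000,(r0.inv()*r).as_rotvec()]
E
python3 - <<'E'
from h import *
np.set_printoptions(precision=4,suppress=True)
s=read_state(); r0=R.from_quat(s["eef_rot"]); print(r0.as_matrix())
yaw=np.radians(-13.3)
for y in(yaw,yaw+np.pi):
  for p in((.163,.603,.27),(.31,.40,.27),(.38,.2,.27),(.42,0,.27),(.44,-.15,.27),(.4505,-.277,.2)):
    print(rel(p,Rt(y),s["ee_pos"],r0))
E
```

```text
[[-0.0003 -0.9652  0.2617]
 [-0.0012  0.2617  0.9652]
 [-1.     -0.     -0.0012]]
[-48.1334   0.471   -0.0827   3.109    0.       0.0019]
[ -47.9376 -194.5284 -157.5413    3.109     0.        0.0019]
[ -47.7226 -314.4259 -332.2541    3.109     0.        0.0019]
[ -47.4987 -405.3687 -514.8173    3.109     0.        0.0019]
[ -47.3278 -463.9244 -654.3566    3.109     0.        0.0019]
[  22.8187 -507.2907 -774.0983    3.109     0.        0.0019]
[-48.1334   0.471   -0.0827  -0.0326  -0.0012   0.    ]
[ -47.9376 -194.5284 -157.5413   -0.0326   -0.0012    0.    ]
[ -47.7226 -314.4259 -332.2541   -0.0326   -0.0012    0.    ]
[ -47.4987 -405.3687 -514.8173   -0.0326   -0.0012    0.    ]
[ -47.3278 -463.9244 -654.3566   -0.0326   -0.0012    0.    ]
[  22.8187 -507.2907 -774.0983   -0.0326   -0.0012    0.    ]
```

Emit:
{"fn": "arm_command", "kwargs": {"targets": [[0, -48, 0, 0, 0, 0, 0], [0, -48, -39, -31, -0.03, 0, 0], [0, -48, -78, -63, -0.03, 0, 0], [0, -48, -116, -94, -0.03, 0, 0], [0, -48, -155, -126, -0.03, 0, 0], [0, -48, -194, -158, -0.03, 0, 0], [0, -48, -222, -198, -0.03, 0, 0], [0, -48, -250, -238, -0.03, 0, 0], [0, -48, -278, -278, -0.03, 0, 0], [0, -48, -306, -318, -0.03, 0, 0]], "newtons": 60}}

```text
time: 1.1
ee_pos: [0.3759, 0.2142, 0.2704]
eef_rot: [-0.438, 0.555, 0.438, 0.555]
ft_force: [0.0, -0.0, 0.7]
width: 0.087
```

Emit:
{"fn": "arm_command", "kwargs": {"targets": [[0, 0, -20, -44, 0, 0, 0], [0, 0, -40, -88, 0, 0, 0], [0, 0, -61, -132, 0, 0, 0], [0, 0, -82, -176, 0, 0, 0], [0, 0, -102, -220, 0, 0, 0], [0, 0, -118, -265, 0, 0, 0], [0, 0, -134, -310, 0, 0, 0], [0, 0, -150, -355, 0, 0, 0], [0, 0, -163, -400, 0, 0, 0], [0, 0, -176, -440, 0, 0, 0]]}}

```text
time: 2.1
ee_pos: [0.4439, -0.255, 0.2708]
eef_rot: [-0.438, 0.555, 0.438, 0.556]
ft_force: [0.9, 0.6, -0.6]
width: 0.0873
```

```bash
python3 - <<'E'
from h import *
np.set_printoptions(precision=4,suppress=True)
for n in("side","top"): cv2.imwrite(f"pics/{n}1.png",camera(n)[:,:,::-1])
s=read_state(); print(s["time"],s["ee_pos"],s["joint_positions"],s["ft_force"]); r0=R.from_quat(s["eef_rot"])
for z in(.15,.036): print(rel((.4505,-.277,z),Rt(np.radians(180-13.3)),s["ee_pos"],r0))
E
```

```text
2.2 [ 0.4431 -0.258   0.2704] [-0.5085  0.0455  0.9913  1.7202 -0.0353  1.396   1.8174] [-0.637   0.6707 -0.2639]
[120.4663 -11.8055 -16.2187  -0.0097  -0.0034  -0.0003]
[234.4657 -11.8372 -15.8361  -0.0097  -0.0034  -0.0003]
```

View pics/side1.png

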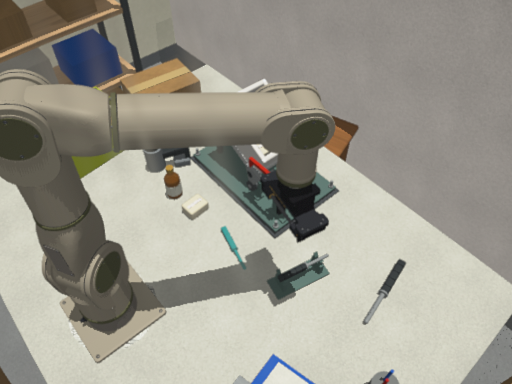

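View pics/top1.png

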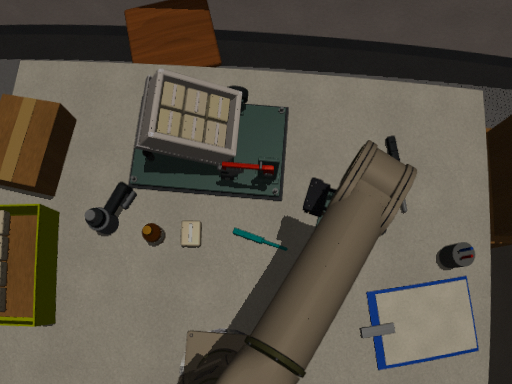

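Emit:
{"fn": "arm_command", "kwargs": {"targets": [[0, 20, -12, -16, -0.01, -0.003, 0], [0, 60, -12, -16, -0.01, -0.003, 0], [0, 100, -12, -16, -0.01, -0.003, 0], [0, 140, -12, -16, -0.01, -0.003, 0], [0, 140, -12, -16, -0.01, -0.003, 0]]}}

```text
time: 2.7
ee_pos: [0.4496, -0.269, 0.1262]
eef_rot: [-0.438, 0.554, 0.444, 0.552]
ft_force: [-0.7, -0.1, 1.2]
width: 0.0868
```

```bash
python3 - <<'E'
from h import *
np.set_printoptions(precision=4,suppress=True)
im=camera("side"); cv2.imwrite(f"pics/side2.png",cv2.resize(im[180:320,220:370,::-1],None,fx=4,fy=4,interpolation=cv2.INTER_CUBIC))
s=read_state(); print(s["time"],s["ee_pos"],s["joint_positions"],s["ft_force"]); r0=R.from_quat(s["eef_rot"])
for z in(.036,): print(rel((.4505,-.277,z),Rt(np.radians(180-13.3)),s["ee_pos"],r0))
E
```

```text
2.75 [ 0.451  -0.2701  0.1293] [-0.3849  0.2791  0.9723  1.875  -0.2562  1.125   2.0285] [ 0.291  -0.7362  0.4573]
[93.2319 -1.4576 -7.0619  0.0071  0.0028 -0.0046]
```

View pics/side2.png

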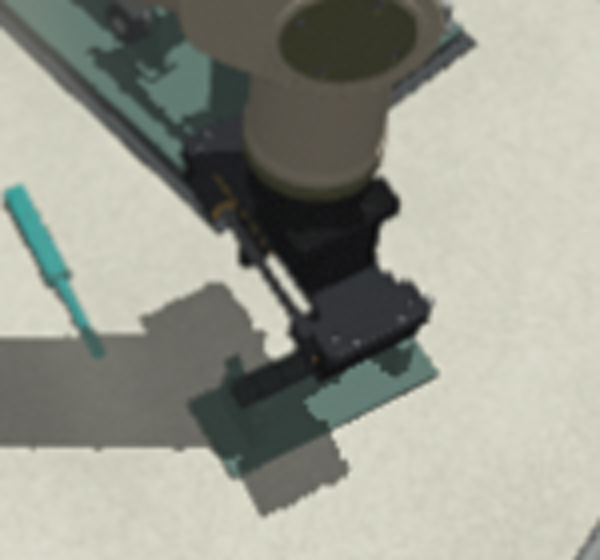

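Emit:
{"fn": "arm_command", "kwargs": {"targets": [[0, 0, 0, 0, 0, 0, 0], [0, 0, 0, 0, 0, 0, 0]]}}

```text
time: 2.95
ee_pos: [0.4536, -0.2715, 0.1326]
eef_rot: [-0.441, 0.551, 0.441, 0.554]
ft_force: [0.1, 0.2, -0.7]
width: 0.0871
```

```bash
python3 - <<'E'
from h import *
np.set_printoptions(precision=4,suppress=True)
s=read_state(); print(s["time"],s["ee_pos"],s["joint_positions"],s["ft_force"]); r0=R.from_quat(s["eef_rot"])
for z in(.036,): print(rel((.4505,-.277,z),Rt(np.radians(180-13.3)),s["ee_pos"],r0))
E
```

```text
2.95 [ 0.4536 -0.2715  0.1326] [-0.3858  0.275   0.9743  1.8706 -0.2562  1.1249  2.0289] [ 0.084   0.2067 -0.6574]
[96.602   2.1034 -6.4031  0.0075  0.0032  0.0031]
```

Emit:
{"fn": "arm_command", "kwargs": {"targets": [[0, 30, 2, -6, 0.007, 0.003, 0], [0, 60, 2, -6, 0.007, 0.003, 0], [0, 85, 2, -6, 0.007, 0.003, 0], [0, 97, 2, -6, 0.007, 0.003, 0], [0, 97, 2, -6, 0.007, 0.003, 0], [0, 97, 2, -6, 0.007, 0.003, 0], [0, 97, 2, -6, 0.007, 0.003, 0]]}}

```text
time: 3.65
ee_pos: [0.4502, -0.2765, 0.035]
eef_rot: [-0.439, 0.554, 0.438, 0.555]
ft_force: [0.5, 0.1, 0.3]
width: 0.0869
```

```bash
python3 - <<'E'
from h import *
np.set_printoptions(precision=4,suppress=True)
im=camera("side"); cv2.imwrite(f"pics/side3.png",cv2.resize(im[180:320,220:370,::-1],None,fx=4,fy=4,interpolation=cv2.INTER_CUBIC))
im=camera("top"); cv2.imwrite(f"pics/top3.png",cv2.resize(im[160:260,270:400,::-1],None,fx=5,fy=5,interpolation=cv2.INTER_CUBIC))
s=read_state(); print(s["time"],s["ee_pos"],s["joint_positions"],s["ft_force"]); r0=R.from_quat(s["eef_rot"])
for z in(.036,): print(rel((.4505,-.277,z),Rt(np.radians(180-13.3)),s["ee_pos"],r0))
E
```

```text
3.75 [ 0.45   -0.2763  0.0346] [-0.2741  0.4315  0.8802  1.952  -0.4104  0.9441  2.1469] [ 0.4072 -0.1068 -0.3178]
[-1.4073 -0.6515 -0.5368  0.0005  0.0002  0.0019]
```

View pics/side3.png

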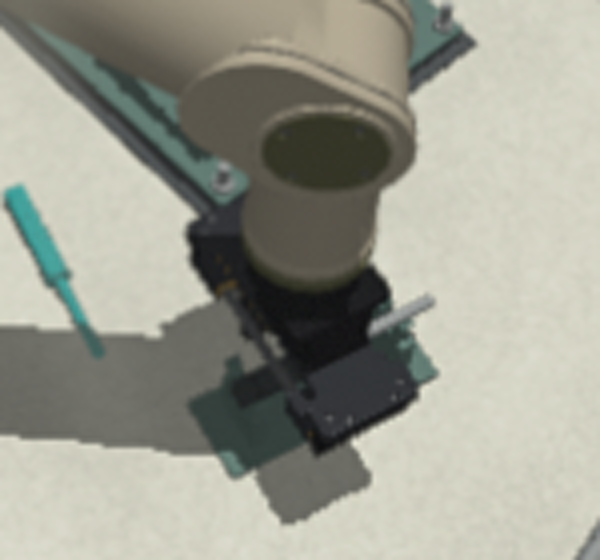

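View pics/top3.png

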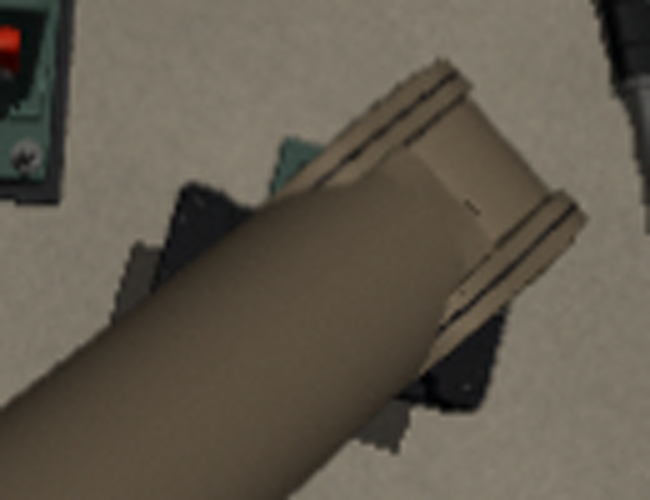

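Emit:
{"fn": "arm_command", "kwargs": {"targets": [[255, -1, 0, 0, 0, 0, 0], [255, -1, 0, 0, 0, 0, 0], [255, -1, 0, 0, 0, 0, 0], [255, -1, 0, 0, 0, 0, 0], [255, -1, 0, 0, 0, 0, 0], [255, -1, 0, 0, 0, 0, 0], [255, -1, 0, 0, 0, 0, 0]], "newtons": 5}}

```text
time: 4.45
ee_pos: [0.4492, -0.2761, 0.0345]
eef_rot: [-0.439, 0.554, 0.439, 0.554]
ft_force: [0.3, -0.1, -0.2]
width: 0.0389
```

Emit:
{"fn": "arm_command", "kwargs": {"targets": [[255, 0, 0, 0, 0, 0, 0], [255, 0, 0, 0, 0, 0, 0], [255, 0, 0, 0, 0, 0, 0], [255, 0, 0, 0, 0, 0, 0], [255, 0, 0, 0, 0, 0, 0]]}}

```text
time: 4.95
ee_pos: [0.4492, -0.2761, 0.0345]
eef_rot: [-0.439, 0.554, 0.439, 0.554]
ft_force: [-0.5, 0.3, 0.2]
width: 0.0177
```

Emit:
{"fn": "arm_command", "kwargs": {"targets": [[255, 0, 0, 0, 0, 0, 0], [255, 0, 0, 0, 0, 0, 0], [255, 0, 0, 0, 0, 0, 0]], "newtons": 60}}

```text
time: 5.25
ee_pos: [0.4492, -0.2761, 0.0345]
eef_rot: [-0.439, 0.554, 0.439, 0.554]
ft_force: [0.5, -0.0, -0.2]
width: 0.0173
```

```bash
python3 - <<'E'
from h import *
np.set_printoptions(precision=5,suppress=True)
s=read_state(); print(s["time"],s["ee_pos"],s["eef_rot"],s["joint_positions"],s["ft_force"],s["torque"],s["width"])
E
```

```text
5.25 [ 0.44921 -0.27607  0.03448] [-0.43879  0.55444  0.43885  0.55449] [-0.27464  0.43149  0.88059  1.95252 -0.40923  0.94539  2.14605] [ 0.5203  -0.02333 -0.17244] [-0.0749  -0.04796  0.03688] 0.017287982593842788
```

```bash
python3 - <<'E'
from h import *
np.set_printoptions(precision=4,suppress=True)
s=read_state(); r0=R.from_quat(s["eef_rot"])
for p,y in(((.4492,-.2761,.155),166.7),((.42,-.20,.155),171.),((.41,-.10,.155),176),((.41,-.021,.155),179.4)): print(rel(p,Rt(np.radians(y)),s["ee_pos"],r0))
E
```

```text
[-120.5191    0.0025   -0.0139    0.0003    0.0001   -0.    ]
[-120.5106   45.9048   67.3422   -0.0747    0.0001   -0.    ]
[-120.4995   78.6114  162.37     -0.162     0.0001   -0.    ]
[-120.4907   96.7609  239.2569   -0.2213    0.0001   -0.    ]
```

Emit:
{"fn": "arm_command", "kwargs": {"targets": [[255, -10, 0, 0, 0, 0, 0], [255, -30, 0, 0, 0, 0, 0], [255, -60, 0, 0, 0, 0, 0], [255, -90, 0, 0, 0, 0, 0], [255, -120, 0, 0, 0, 0, 0], [255, -120, 0, 0, 0, 0, 0], [255, -120, 0, 0, 0, 0, 0]]}}

```text
time: 5.95
ee_pos: [0.4494, -0.276, 0.155]
eef_rot: [-0.439, 0.554, 0.439, 0.555]
ft_force: [0.5, 0.8, -2.0]
width: 0.0173
```

```bash
python3 - <<'E'
from h import *
np.set_printoptions(precision=5,suppress=True)
s=read_state(); print(s["time"],s["ee_pos"],s["eef_rot"],s["joint_positions"],s["ft_force"],s["torque"],s["width"])
im=camera("side"); cv2.imwrite(f"pics/side4.png",cv2.resize(im[150:320,220:380,::-1],None,fx=3.5,fy=3.5,interpolation=cv2.INTER_CUBIC))
E
```

```text
5.95 [ 0.44942 -0.276    0.155  ] [-0.43906  0.55395  0.43872  0.55488] [-0.40935  0.24356  1.00359  1.84856 -0.22408  1.16862  2.0086 ] [ 0.53953  0.81582 -1.95372] [0.0733  0.02173 0.02037] 0.017339379814759096
```

View pics/side4.png

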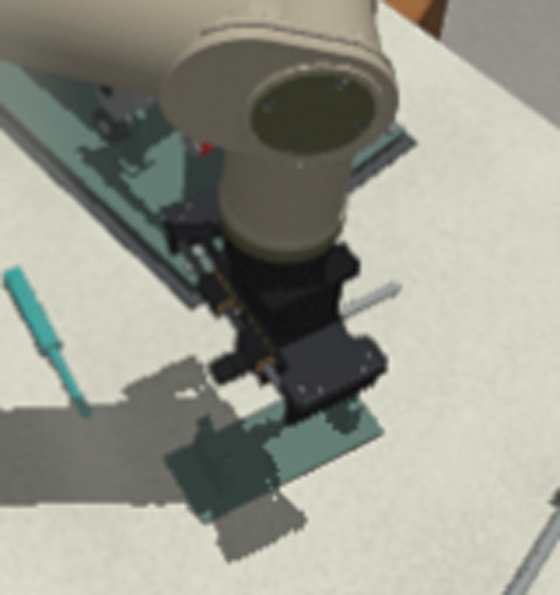

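Emit:
{"fn": "arm_command", "kwargs": {"targets": [[255, 0, 23, 34, -0.04, 0, 0], [255, 0, 46, 67, -0.08, 0, 0], [255, 0, 57, 99, -0.11, 0, 0], [255, 0, 68, 131, -0.14, 0, 0], [255, 0, 79, 162, -0.17, 0, 0], [255, 0, 88, 200, -0.2, 0, 0], [255, 0, 97, 225, -0.22, 0, 0], [255, 0, 97, 239, -0.22, 0, 0], [255, 0, 97, 239, -0.22, 0, 0], [255, 0, 97, 239, -0.22, 0, 0]]}}

```text
time: 7.0
ee_pos: [0.4096, -0.0223, 0.1541]
eef_rot: [-0.497, 0.504, 0.497, 0.503]
ft_force: [0.3, -0.8, -0.9]
width: 0.0173
```

```bash
python3 - <<'E'
from h import *
np.set_printoptions(precision=5,suppress=True)
s=read_state(); print(s["time"],s["ee_pos"],s["eef_rot"],s["joint_positions"],s["ft_force"],s["torque"],s["width"])
r0=R.from_quat(s["eef_rot"]); print(rel((.487,-.021,.155),Rt(np.radians(179.4)),s["ee_pos"],r0))
im=camera("side"); cv2.imwrite(f"pics/side5.png",cv2.resize(im[100:260,190:340,::-1],None,fx=3.7,fy=3.7,interpolation=cv2.INTER_CUBIC))
im=camera("top"); cv2.imwrite(f"pics/top5.png",cv2.resize(im[90:230,180:330,::-1],None,fx=4,fy=4,interpolation=cv2.INTER_CUBIC))
E
```

```text
7.0 [ 0.40962 -0.0223   0.15409] [-0.49675  0.50369  0.49674  0.50278] [-0.80992 -0.17462  0.70282  2.10852  0.12311  1.17061  1.39488] [ 0.34478 -0.78747 -0.94285] [-0.0184   0.06253  0.01165] 0.017298898758116858
[ -0.98231 -77.35757   2.30745  -0.00251  -0.00092  -0.00088]
```

View pics/side5.png

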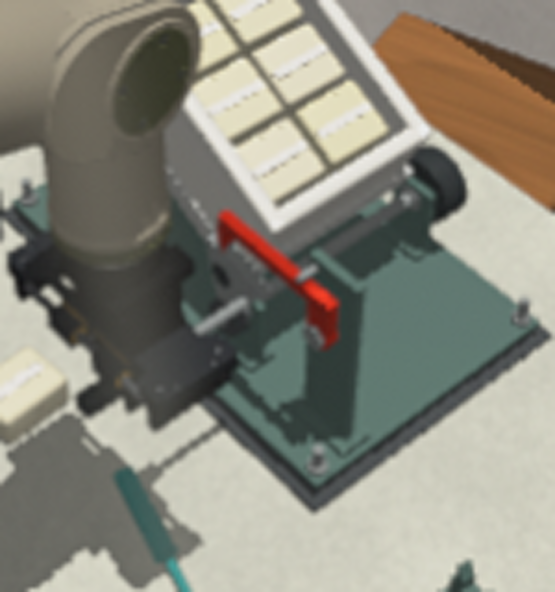

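View pics/top5.png

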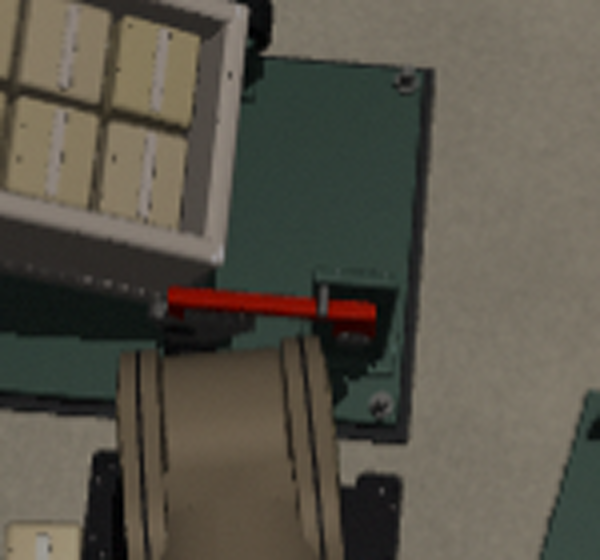

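```bash
python3 - <<'E'
from h import *
np.set_printoptions(precision=2,suppress=True)
def cs(X): return (proj("side",X)-[190,100])*3.7
print("tip",cs([.5344,-.0235,.1746]), "gap mid / pawl underside front edge at y=-.021 / rim", cs([[.5605,-.021,.1755],[.5605,-.021,.1935],[.5605,-.021,.157]]))
print(cs([[.5605,.038,.2075],[.5605,.038,.1935],[.5605,-.086,.1935]]))
E
```

```text
tip [[241.72 296.01]] gap mid / pawl underside front edge at y=-.021 / rim [[263.42 277.85]
 [263.64 263.14]
 [263.2  292.65]]
[[216.23 212.33]
 [216.44 224.04]
 [318.12 308.29]]
```

```bash
python3 - <<'E'
from h import *
im=camera("side"); cv2.imwrite("pics/side6f.png",im[:,:,::-1]); c=im[145:205,232:297,::-1].copy(); c=cv2.resize(c,None,fx=10,fy=10,interpolation=cv2.INTER_CUBIC)
def mk(X,col):
    for p in proj("side",X): q=((p-[232,145])*10+4.5).astype(int); cv2.circle(c,tuple(q),3,col,-1)
mk([[.5344,-.0235,.1746],[.5,-.0235,.1746]],(255,0,0)); mk([[.5605,-.021,.1755],[.5605,-.021,.1935],[.5605,.038,.1935],[.5605,.038,.2075],[.5605,-.086,.1935]],(0,255,255))
cv2.imwrite("pics/side6.png",c)
E
```

```text
(no output)
```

View pics/side6.png

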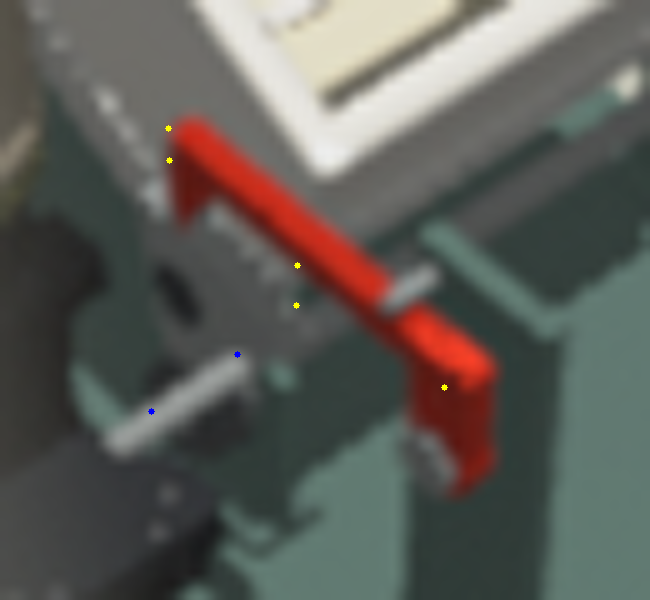

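Emit:
{"fn": "arm_command", "kwargs": {"targets": [[255, -4, -5, 2, 0, 0, 0], [255, -4, -15, 2, 0, 0, 0], [255, -4, -25, 2, 0, 0, 0], [255, -4, -35, 2, 0, 0, 0], [255, -4, -35, 2, 0, 0, 0]]}}

```text
time: 7.65
ee_pos: [0.4459, -0.0199, 0.1588]
eef_rot: [-0.497, 0.503, 0.497, 0.503]
ft_force: [0.2, 0.0, -1.2]
width: 0.0171
```

```bash
python3 - <<'E'
from h import *
s=read_state(); print(s["time"],s["ee_pos"],s["eef_rot"],s["ft_force"])
im=camera("side"); c=im[145:205,232:297,::-1].copy(); c=cv2.resize(c,None,fx=10,fy=10,interpolation=cv2.INTER_CUBIC)
cv2.imwrite("pics/side7.png",c)
E
```

```text
7.65 [ 0.44586662 -0.0199008   0.15881053] [-0.49728619  0.50312078  0.49650664  0.50304779] [ 0.20255215  0.02497077 -1.15554187]
```

View pics/side7.png

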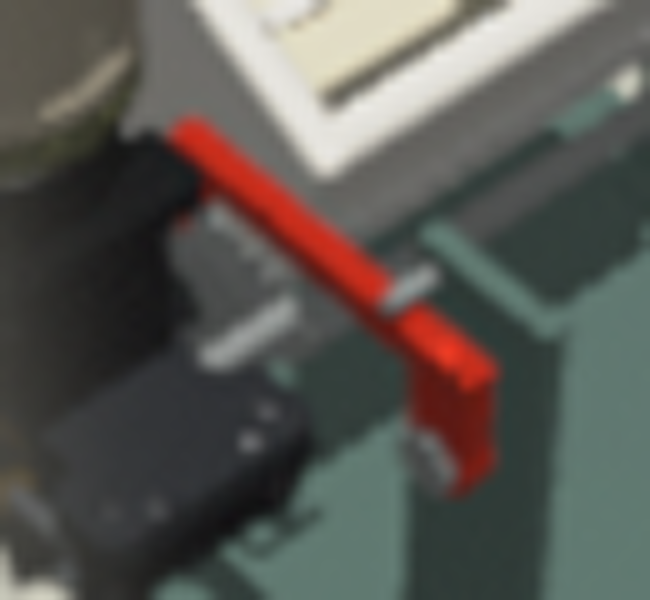

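Emit:
{"fn": "arm_command", "kwargs": {"targets": [[255, 0, -10, 0, 0, 0, 0], [255, 0, -20, 0, 0, 0, 0], [255, 0, -30, 0, 0, 0, 0], [255, 0, -41, 0, 0, 0, 0], [255, 0, -41, 0, 0, 0, 0], [255, 0, -41, 0, 0, 0, 0]]}}

```text
time: 8.3
ee_pos: [0.4851, -0.0204, 0.1584]
eef_rot: [-0.497, 0.503, 0.497, 0.503]
ft_force: [0.1, 0.1, -0.8]
width: 0.0171
```

```bash
python3 - <<'E'
from h import *
s=read_state(); print(s["time"],s["ee_pos"],s["eef_rot"],s["ft_force"],s["torque"],s["joint_positions"])
im=camera("side"); c=im[125:205,215:297,::-1].copy(); c=cv2.resize(c,None,fx=7,fy=7,interpolation=cv2.INTER_CUBIC)
cv2.imwrite("pics/side8.png",c)
E
```

```text
8.3 [ 0.48513277 -0.02036493  0.15841734] [-0.49677494  0.50330997  0.49702101  0.5028557 ] [ 0.12524706  0.06872045 -0.8150467 ] [ 0.06160827  0.05470503 -0.00858253] [-0.80174621  0.06587909  0.78799951  1.93767168 -0.05074794  1.15860337
  1.56397217]
```

View pics/side8.png

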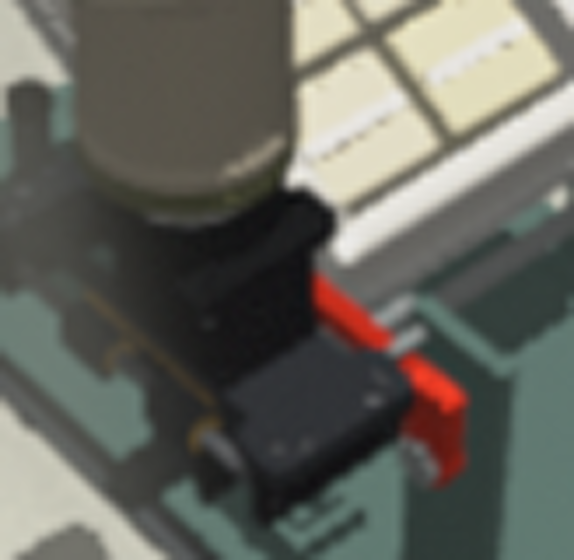

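Emit:
{"fn": "arm_command", "kwargs": {"targets": [[255, -1, 0, 0, 0, 0, 0], [255, -2, 0, 0, 0, 0, 0], [255, -3, 0, 0, 0, 0, 0], [255, -4, 0, 0, 0, 0, 0], [255, -4, 0, 0, 0, 0, 0]]}}

```text
time: 8.85
ee_pos: [0.4858, -0.0201, 0.1627]
eef_rot: [-0.497, 0.503, 0.497, 0.503]
ft_force: [0.7, 0.1, -0.8]
width: 0.0171
```

Emit:
{"fn": "arm_command", "kwargs": {"targets": [[255, -0.5, 0, 0, 0, 0, 0], [255, -1, 0, 0, 0, 0, 0]]}}

```text
time: 9.05
ee_pos: [0.4857, -0.0201, 0.1635]
eef_rot: [-0.497, 0.503, 0.497, 0.503]
ft_force: [0.1, 0.3, -2.0]
width: 0.0176
```

Emit:
{"fn": "arm_command", "kwargs": {"targets": [[255, -0.5, 0, 0, 0, 0, 0], [255, -1, 0, 0, 0, 0, 0]]}}

```text
time: 9.25
ee_pos: [0.4857, -0.0201, 0.1645]
eef_rot: [-0.497, 0.503, 0.497, 0.503]
ft_force: [-0.8, -0.3, -1.5]
width: 0.0172
```

Emit:
{"fn": "arm_command", "kwargs": {"targets": [[255, -0.5, 0, 0, 0, 0, 0], [255, -1, 0, 0, 0, 0, 0]]}}

```text
time: 9.45
ee_pos: [0.4857, -0.0201, 0.1655]
eef_rot: [-0.497, 0.503, 0.497, 0.503]
ft_force: [0.6, -0.1, -2.7]
width: 0.0176
```

Emit:
{"fn": "arm_command", "kwargs": {"targets": [[255, 0, 0, 0, 0, 0, 0]]}}

```text
time: 9.55
ee_pos: [0.4858, -0.0201, 0.1656]
eef_rot: [-0.497, 0.503, 0.497, 0.503]
ft_force: [0.2, 1.0, -1.5]
width: 0.0172
```

```bash
cat > r.py <<'E'
from bench import *
s=read_state();print(s["time"],s["ee_pos"].round(5),s["ft_force"].round(2),s["torque"].round(3))
E
python3 r.py
```

```text
9.55 [ 0.48579 -0.0201   0.1656 ] [ 0.23  1.01 -1.53] [-0.019  0.043 -0.011]
```

Emit:
{"fn": "arm_command", "kwargs": {"targets": [[255, -0.5, 0, 0, 0, 0, 0], [255, -0.5, 0, 0, 0, 0, 0]]}}

```text
time: 9.75
ee_pos: [0.4858, -0.0201, 0.1661]
eef_rot: [-0.497, 0.503, 0.497, 0.503]
ft_force: [0.2, 0.5, -1.8]
width: 0.0173
```

```bash
python3 r.py
```

```text
9.75 [ 0.48576 -0.02014  0.16605] [ 0.23  0.46 -1.8 ] [0.059 0.063 0.055]
```

Emit:
{"fn": "arm_command", "kwargs": {"targets": [[255, -0.5, 0, 0, 0, 0, 0], [255, -0.5, 0, 0, 0, 0, 0]]}}

```text
time: 9.95
ee_pos: [0.4857, -0.0201, 0.1665]
eef_rot: [-0.497, 0.503, 0.497, 0.503]
ft_force: [-0.5, -0.6, -2.0]
width: 0.0173
```

```bash
python3 r.py
```

```text
9.95 [ 0.48572 -0.0201   0.16654] [-0.47 -0.61 -1.98] [-0.03  -0.004 -0.002]
```

Emit:
{"fn": "arm_command", "kwargs": {"targets": [[255, -0.5, 0, 0, 0, 0, 0], [255, -0.5, 0, 0, 0, 0, 0]]}}

```text
time: 10.15
ee_pos: [0.4857, -0.0201, 0.1671]
eef_rot: [-0.497, 0.503, 0.497, 0.503]
ft_force: [0.1, 0.5, -1.2]
width: 0.017
```

Emit:
{"fn": "arm_command", "kwargs": {"targets": [[255, -0.5, 0, 0, 0, 0, 0], [255, -0.5, 0, 0, 0, 0, 0]]}}

```text
time: 10.35
ee_pos: [0.4857, -0.0201, 0.1676]
eef_rot: [-0.497, 0.503, 0.497, 0.503]
ft_force: [-1.6, 0.2, -1.0]
width: 0.0174
```

```bash
python3 r.py
```

```text
10.35 [ 0.48573 -0.02008  0.16755] [-1.6   0.2  -1.02] [0.013 0.041 0.007]
```

Emit:
{"fn": "arm_command", "kwargs": {"targets": [[255, -0.5, 0, 0, 0, 0, 0], [255, -0.5, 0, 0, 0, 0, 0]]}}

```text
time: 10.55
ee_pos: [0.4858, -0.0201, 0.1681]
eef_rot: [-0.497, 0.503, 0.497, 0.503]
ft_force: [0.2, 0.1, -1.0]
width: 0.0174
```

```bash
python3 r.py
```

```text
10.55 [ 0.48576 -0.02012  0.16806] [ 0.22  0.13 -0.95] [0.04  0.048 0.027]
```

Emit:
{"fn": "arm_command", "kwargs": {"targets": [[255, -0.5, 0, 0, 0, 0, 0], [255, -0.5, 0, 0, 0, 0, 0]]}}

```text
time: 10.75
ee_pos: [0.4858, -0.0201, 0.1686]
eef_rot: [-0.497, 0.503, 0.497, 0.503]
ft_force: [-0.6, 0.4, -1.6]
width: 0.0171
```

```bash
python3 r.py
```

```text
10.75 [ 0.48575 -0.02013  0.16856] [-0.57  0.37 -1.6 ] [-0.057  0.109  0.038]
```

Emit:
{"fn": "arm_command", "kwargs": {"targets": [[255, -0.5, 0, 0, 0, 0, 0], [255, -0.5, 0, 0, 0, 0, 0]]}}

```text
time: 10.95
ee_pos: [0.4857, -0.0201, 0.1691]
eef_rot: [-0.497, 0.503, 0.497, 0.503]
ft_force: [0.5, -0.4, -1.1]
width: 0.0169
```

```bash
python3 r.py
```

```text
10.95 [ 0.48574 -0.02008  0.16906] [ 0.49 -0.39 -1.06] [ 0.062  0.077 -0.001]
```

Emit:
{"fn": "arm_command", "kwargs": {"targets": [[255, -0.5, 0, 0, 0, 0, 0], [255, -0.5, 0, 0, 0, 0, 0]]}}

```text
time: 11.15
ee_pos: [0.4857, -0.0201, 0.1696]
eef_rot: [-0.497, 0.503, 0.497, 0.503]
ft_force: [0.9, -0.3, -1.0]
width: 0.0174
```

```bash
python3 r.py
```

```text
11.15 [ 0.48574 -0.02012  0.16956] [ 0.87 -0.32 -1.04] [ 0.067  0.056 -0.022]
```

Emit:
{"fn": "arm_command", "kwargs": {"targets": [[255, -0.5, 0, 0, 0, 0, 0], [255, -0.5, 0, 0, 0, 0, 0]]}}

```text
time: 11.35
ee_pos: [0.4858, -0.0201, 0.1701]
eef_rot: [-0.497, 0.503, 0.497, 0.503]
ft_force: [-0.7, 0.6, -0.7]
width: 0.0173
```

```bash
python3 r.py
```

```text
11.35 [ 0.48576 -0.02009  0.17006] [-0.67  0.61 -0.72] [-0.004  0.073  0.004]
```

Emit:
{"fn": "arm_command", "kwargs": {"targets": [[255, -0.5, 0, 0, 0, 0, 0], [255, -0.5, 0, 0, 0, 0, 0]]}}

```text
time: 11.55
ee_pos: [0.4858, -0.0201, 0.1706]
eef_rot: [-0.497, 0.503, 0.497, 0.503]
ft_force: [-0.2, -0.3, -2.0]
width: 0.0174
```

```bash
python3 r.py
```

```text
11.55 [ 0.48576 -0.02011  0.17056] [-0.21 -0.31 -1.96] [0.027 0.034 0.028]
```

Emit:
{"fn": "arm_command", "kwargs": {"targets": [[255, -0.5, 0, 0, 0, 0, 0], [255, -0.5, 0, 0, 0, 0, 0]]}}

```text
time: 11.75
ee_pos: [0.4857, -0.0201, 0.171]
eef_rot: [-0.497, 0.503, 0.497, 0.503]
ft_force: [0.5, 0.3, -2.1]
width: 0.0173
```

```bash
python3 r.py
```

```text
11.75 [ 0.48567 -0.02011  0.17099] [ 0.47  0.35 -2.13] [ 0.008  0.106 -0.016]
```

Emit:
{"fn": "arm_command", "kwargs": {"targets": [[255, -0.5, 0, 0, 0, 0, 0], [255, -0.5, 0, 0, 0, 0, 0]]}}

```text
time: 11.95
ee_pos: [0.4856, -0.0201, 0.1714]
eef_rot: [-0.497, 0.503, 0.497, 0.503]
ft_force: [1.1, -0.2, -2.9]
width: 0.0173
```

```bash
python3 r.py
```

```text
11.95 [ 0.48562 -0.0201   0.17143] [ 1.1  -0.22 -2.9 ] [0.006 0.116 0.022]
```

Emit:
{"fn": "arm_command", "kwargs": {"targets": [[255, -0.5, 0, 0, 0, 0, 0], [255, -0.5, 0, 0, 0, 0, 0]]}}

```text
time: 12.15
ee_pos: [0.4856, -0.0201, 0.1719]
eef_rot: [-0.497, 0.503, 0.497, 0.503]
ft_force: [0.6, 0.2, -4.9]
width: 0.0171
```

```bash
python3 r.py
```

```text
12.15 [ 0.48558 -0.02014  0.17189] [ 0.63  0.17 -4.93] [-0.018  0.112  0.003]
```

Emit:
{"fn": "arm_command", "kwargs": {"targets": [[255, -0.5, 0, 0, 0, 0, 0], [255, -0.5, 0, 0, 0, 0, 0]]}}

```text
time: 12.35
ee_pos: [0.4856, -0.0202, 0.1724]
eef_rot: [-0.497, 0.503, 0.497, 0.503]
ft_force: [-0.5, 0.5, -4.7]
width: 0.0172
```

```bash
python3 r.py;  python3 - <<'E'
from h import *
im=camera("side"); c=im[125:205,215:297,::-1].copy(); c=cv2.resize(c,None,fx=7,fy=7,interpolation=cv2.INTER_CUBIC)
cv2.imwrite("pics/side9.png",c)
E
```

```text
12.35 [ 0.48559 -0.02021  0.17243] [-0.46  0.5  -4.66] [-0.103  0.22  -0.005]
```

View pics/side9.png

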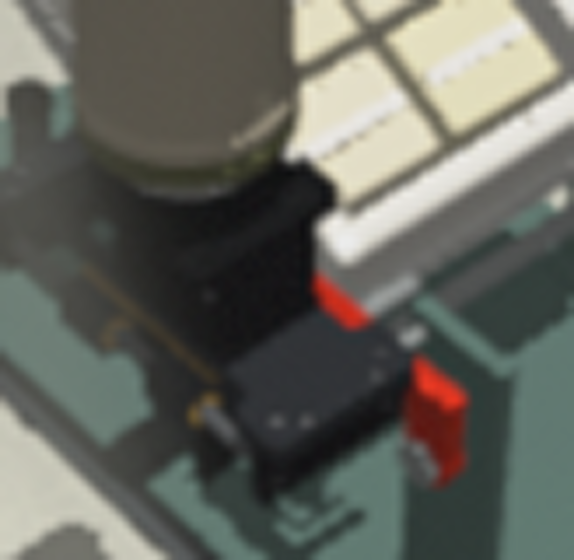

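Emit:
{"fn": "arm_command", "kwargs": {"targets": [[255, -0.5, 0, 0, 0, 0, 0], [255, -0.5, 0, 0, 0, 0, 0]]}}

```text
time: 12.6
ee_pos: [0.4856, -0.0203, 0.1729]
eef_rot: [-0.497, 0.503, 0.497, 0.503]
ft_force: [-0.1, -1.4, -4.1]
width: 0.0174
```

```bash
python3 r.py
```

```text
12.6 [ 0.48558 -0.02031  0.17295] [-0.12 -1.36 -4.1 ] [-0.177  0.305 -0.052]
```

Emit:
{"fn": "arm_command", "kwargs": {"targets": [[255, -0.5, 0, 0, 0, 0, 0], [255, -0.5, 0, 0, 0, 0, 0]]}}

```text
time: 12.8
ee_pos: [0.4856, -0.0203, 0.1735]
eef_rot: [-0.497, 0.503, 0.497, 0.503]
ft_force: [-0.3, -2.2, -5.6]
width: 0.0173
```

```bash
python3 r.py
```

```text
12.8 [ 0.48559 -0.02033  0.17346] [-0.27 -2.22 -5.57] [-0.378  0.373 -0.18 ]
```

Emit:
{"fn": "arm_command", "kwargs": {"targets": [[255, -0.5, 0, 0, 0, 0, 0], [255, -0.5, 0, 0, 0, 0, 0]]}}

```text
time: 13.0
ee_pos: [0.4857, -0.0201, 0.174]
eef_rot: [-0.497, 0.503, 0.497, 0.503]
ft_force: [0.0, -0.8, -5.2]
width: 0.0173
```

```bash
python3 r.py
```

```text
13.0 [ 0.48567 -0.02013  0.17404] [ 0.03 -0.78 -5.17] [-0.185  0.374 -0.12 ]
```

Emit:
{"fn": "arm_command", "kwargs": {"targets": [[255, -0.5, 0, 0, 0, 0, 0], [255, -0.5, 0, 0, 0, 0, 0]]}}

```text
time: 13.2
ee_pos: [0.4857, -0.02, 0.1746]
eef_rot: [-0.497, 0.503, 0.497, 0.503]
ft_force: [-0.5, -0.9, -4.7]
width: 0.0176
```

```bash
python3 r.py
```

```text
13.2 [ 0.48575 -0.02002  0.1746 ] [-0.48 -0.93 -4.73] [-0.247  0.358 -0.129]
```

Emit:
{"fn": "arm_command", "kwargs": {"targets": [[255, -0.5, 0, 0, 0, 0, 0], [255, -0.5, 0, 0, 0, 0, 0]]}}

```text
time: 13.4
ee_pos: [0.486, -0.0199, 0.1753]
eef_rot: [-0.497, 0.503, 0.497, 0.503]
ft_force: [-0.3, 1.1, -3.3]
width: 0.0169
```

```bash
python3 r.py
```

```text
13.4 [ 0.486   -0.01989  0.17528] [-0.32  1.07 -3.26] [-0.109  0.237 -0.008]
```

```bash
cat > look.py <<'E'
import sys
from h import *
im=camera("side"); n=sys.argv[1]
cv2.imwrite(f"pics/{n}.png",cv2.resize(im[60:240,180:360,::-1],None,fx=3.3,fy=3.3,interpolation=cv2.INTER_CUBIC))
cv2.imwrite(f"pics/{n}_raw.png",im[:,:,::-1])
s=read_state();print(s["time"],s["ee_pos"].round(5),s["ft_force"].round(2),s["torque"].round(3))
E
python3 look.py s10
```

```text
13.45 [ 0.48599 -0.01984  0.17525] [-0.31 -0.51 -3.1 ] [-0.103  0.193 -0.026]
```

Emit:
{"fn": "arm_command", "kwargs": {"targets": [[255, 0, 0, 0, 0, 0, 0], [255, 0, 0, 0, 0, 0, 0], [255, 0, 0, 0, 0, 0, 0]]}}

```text
time: 13.75
ee_pos: [0.4859, -0.02, 0.1751]
eef_rot: [-0.497, 0.503, 0.497, 0.503]
ft_force: [0.7, -0.9, -2.1]
width: 0.0175
```

```bash
python3 look.py s11; python3 -c "
import cv2,numpy as np
a=cv2.imread('pics/s10_raw.png').astype(int);b=cv2.imread('pics/s11_raw.png').astype(int);c=cv2.imread('pics/side7.png')
d=abs(a-b).max(2)>25;print(d.sum())
"
```

```text
13.8 [ 0.48591 -0.01995  0.17512] [ 0.33  0.03 -2.45] [ 0.054  0.032 -0.003]
808
```

View pics/s11.png

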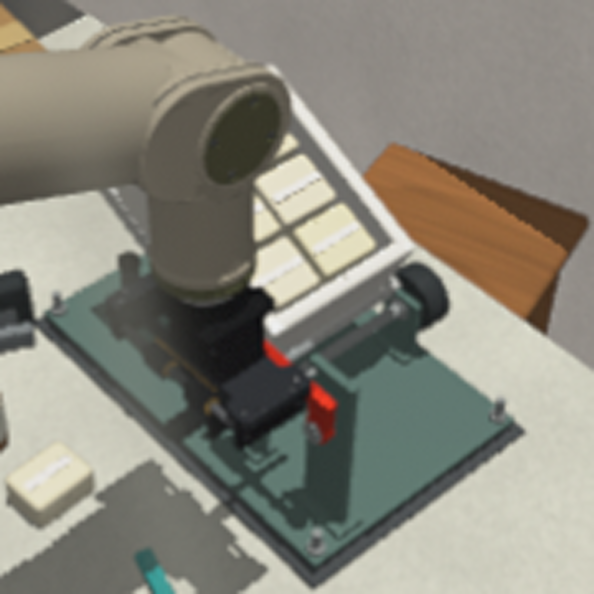

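Emit:
{"fn": "arm_command", "kwargs": {"targets": [[255, -0.4, 0, 0, 0, 0, 0], [255, -0.4, 0, 0, 0, 0, 0]]}}

```text
time: 14.0
ee_pos: [0.4858, -0.0201, 0.1755]
eef_rot: [-0.497, 0.503, 0.497, 0.503]
ft_force: [-0.1, 0.2, -2.4]
width: 0.0171
```

```bash
python3 look.py s12
```

```text
14.05 [ 0.48581 -0.02008  0.17547] [ 0.66  0.3  -2.69] [0.077 0.008 0.006]
```

Emit:
{"fn": "arm_command", "kwargs": {"targets": [[255, 0, 0, 0, 0, 0, 0], [255, 0, 0, 0, 0, 0, 0], [255, 0, 0, 0, 0, 0, 0], [255, 0, 0, 0, 0, 0, 0], [255, 0, 0, 0, 0, 0, 0], [255, 0, 0, 0, 0, 0, 0], [255, 0, 0, 0, 0, 0, 0], [255, 0, 0, 0, 0, 0, 0], [255, 0, 0, 0, 0, 0, 0], [255, 0, 0, 0, 0, 0, 0]]}}

```text
time: 15.05
ee_pos: [0.4857, -0.0201, 0.1754]
eef_rot: [-0.497, 0.503, 0.497, 0.503]
ft_force: [0.7, 1.0, -2.4]
width: 0.0172
```

```bash
python3 look.py s13
```

```text
15.1 [ 0.48572 -0.02009  0.1754 ] [ 0.71  0.75 -2.18] [ 0.073  0.074 -0.029]
```

View pics/s13.png

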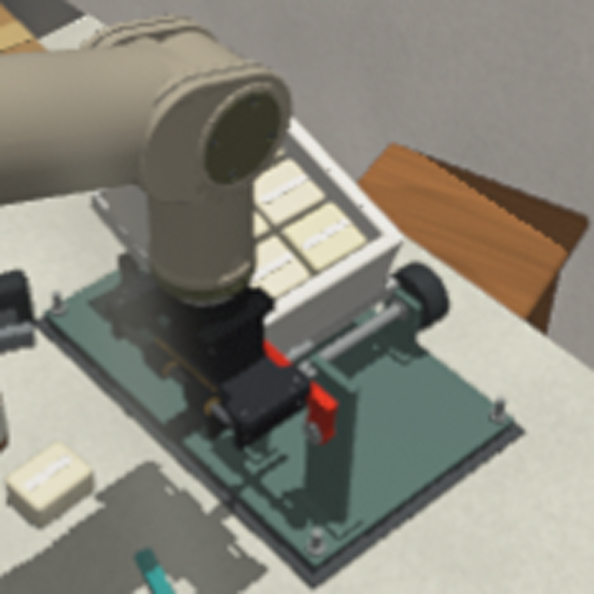

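Sinking steadily at about 1 N on the pawl. I'll hold.

Emit:
{"fn": "arm_command", "kwargs": {"targets": [[255, 0, 0, 0, 0, 0, 0], [255, 0, 0, 0, 0, 0, 0], [255, 0, 0, 0, 0, 0, 0], [255, 0, 0, 0, 0, 0, 0], [255, 0, 0, 0, 0, 0, 0], [255, 0, 0, 0, 0, 0, 0], [255, 0, 0, 0, 0, 0, 0], [255, 0, 0, 0, 0, 0, 0], [255, 0, 0, 0, 0, 0, 0], [255, 0, 0, 0, 0, 0, 0]]}}

```text
time: 16.1
ee_pos: [0.4857, -0.0201, 0.1754]
eef_rot: [-0.497, 0.503, 0.497, 0.503]
ft_force: [0.8, -0.3, -2.4]
width: 0.0175
```

Emit:
{"fn": "arm_command", "kwargs": {"targets": [[255, 0, 0, 0, 0, 0, 0], [255, 0, 0, 0, 0, 0, 0], [255, 0, 0, 0, 0, 0, 0], [255, 0, 0, 0, 0, 0, 0], [255, 0, 0, 0, 0, 0, 0], [255, 0, 0, 0, 0, 0, 0], [255, 0, 0, 0, 0, 0, 0], [255, 0, 0, 0, 0, 0, 0], [255, 0, 0, 0, 0, 0, 0], [255, 0, 0, 0, 0, 0, 0]]}}

```text
time: 17.1
ee_pos: [0.4857, -0.0201, 0.1754]
eef_rot: [-0.497, 0.503, 0.497, 0.503]
ft_force: [-0.1, -0.1, -2.4]
width: 0.0175
```

```bash
python3 look.py s14
```

```text
17.15 [ 0.48571 -0.0201   0.17539] [-0.13 -0.44 -3.02] [0.08  0.061 0.054]
```

Emit:
{"fn": "arm_command", "kwargs": {"targets": [[255, 0, 0, 0, 0, 0, 0], [255, 0, 0, 0, 0, 0, 0], [255, 0, 0, 0, 0, 0, 0], [255, 0, 0, 0, 0, 0, 0], [255, 0, 0, 0, 0, 0, 0], [255, 0, 0, 0, 0, 0, 0], [255, 0, 0, 0, 0, 0, 0], [255, 0, 0, 0, 0, 0, 0], [255, 0, 0, 0, 0, 0, 0], [255, 0, 0, 0, 0, 0, 0]]}}

```text
time: 18.15
ee_pos: [0.4857, -0.0201, 0.1754]
eef_rot: [-0.497, 0.503, 0.497, 0.503]
ft_force: [0.3, 0.0, -2.8]
width: 0.0175
```

```bash
python3 look.py s15; cat > d.py <<'E'
import cv2,sys
a=cv2.imread(f'pics/{sys.argv[1]}_raw.png').astype(int);b=cv2.imread(f'pics/{sys.argv[2]}_raw.png').astype(int)
d=abs(a-b).max(2)[80:170,200:310]; print((d>12).sum(),d.max())
E
python3 d.py s13 s14; python3 d.py s14 s15
```

```text
18.2 [ 0.4857  -0.02011  0.17538] [ 0.54  0.84 -1.91] [0.111 0.025 0.011]
2019 170
712 92
```

View pics/s15.png

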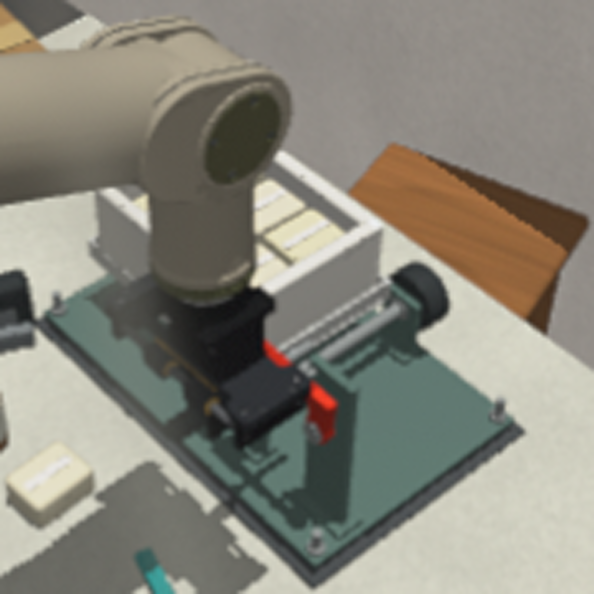

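Emit:
{"fn": "arm_command", "kwargs": {"targets": [[255, 0, 0, 0, 0, 0, 0], [255, 0, 0, 0, 0, 0, 0], [255, 0, 0, 0, 0, 0, 0], [255, 0, 0, 0, 0, 0, 0], [255, 0, 0, 0, 0, 0, 0], [255, 0, 0, 0, 0, 0, 0], [255, 0, 0, 0, 0, 0, 0], [255, 0, 0, 0, 0, 0, 0], [255, 0, 0, 0, 0, 0, 0], [255, 0, 0, 0, 0, 0, 0]]}}

```text
time: 19.2
ee_pos: [0.4857, -0.0201, 0.1754]
eef_rot: [-0.497, 0.503, 0.497, 0.503]
ft_force: [0.5, -0.3, -1.5]
width: 0.0176
```

```bash
python3 look.py s16;python3 d.py s15 s16
```

```text
19.25 [ 0.48574 -0.02012  0.17541] [ 0.33  0.33 -1.43] [0.007 0.008 0.   ]
4 18
```

Emit:
{"fn": "arm_command", "kwargs": {"targets": [[255, 0, 0, 0, 0, 0, 0], [255, 0, 0, 0, 0, 0, 0], [255, 0, 0, 0, 0, 0, 0], [255, 0, 0, 0, 0, 0, 0], [255, 0, 0, 0, 0, 0, 0], [255, 0, 0, 0, 0, 0, 0], [255, 0, 0, 0, 0, 0, 0], [255, 0, 0, 0, 0, 0, 0], [255, 0, 0, 0, 0, 0, 0], [255, 0, 0, 0, 0, 0, 0]]}}

```text
time: 20.25
ee_pos: [0.4857, -0.0201, 0.1754]
eef_rot: [-0.497, 0.503, 0.497, 0.503]
ft_force: [0.4, 0.4, -2.5]
width: 0.0172
```

```bash
python3 look.py s17;python3 d.py s16 s17
```

```text
20.3 [ 0.48574 -0.0201   0.17542] [ 0.42  0.61 -1.83] [0.064 0.038 0.027]
4 16
```

Emit:
{"fn": "arm_command", "kwargs": {"targets": [[255, 0, 0, 0, 0, 0, 0], [255, 0, 0, 0, 0, 0, 0], [255, 0, 0, 0, 0, 0, 0], [255, 0, 0, 0, 0, 0, 0], [255, 0, 0, 0, 0, 0, 0], [255, 0, 0, 0, 0, 0, 0], [255, 0, 0, 0, 0, 0, 0], [255, 0, 0, 0, 0, 0, 0], [255, 0, 0, 0, 0, 0, 0], [255, 0, 0, 0, 0, 0, 0]]}}

```text
time: 21.3
ee_pos: [0.4857, -0.0201, 0.1754]
eef_rot: [-0.497, 0.503, 0.497, 0.503]
ft_force: [0.4, 0.7, -3.2]
width: 0.0171
```

```bash
python3 look.py s18;python3 d.py s17 s18
```

```text
21.35 [ 0.48571 -0.02011  0.17538] [ 0.23  0.18 -2.65] [0.085 0.001 0.041]
2 15
```

View pics/s18.png

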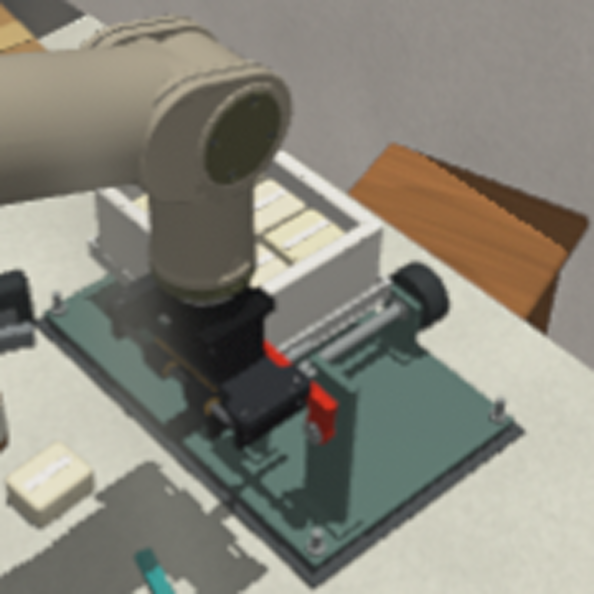

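Emit:
{"fn": "arm_command", "kwargs": {"targets": [[255, 1, 0, 0, 0, 0, 0], [255, 2, 0, 0, 0, 0, 0], [255, 3, 0, 0, 0, 0, 0], [255, 4, 0, 0, 0, 0, 0], [255, 5, 0, 0, 0, 0, 0], [255, 7, 0, 0, 0, 0, 0], [255, 10, 0, 0, 0, 0, 0], [255, 13, 0, 0, 0, 0, 0], [255, 14, 0, 0, 0, 0, 0], [255, 14, 0, 0, 0, 0, 0]]}}

```text
time: 22.35
ee_pos: [0.4856, -0.0202, 0.1612]
eef_rot: [-0.497, 0.503, 0.497, 0.503]
ft_force: [-0.7, 0.0, -1.9]
width: 0.0175
```

Emit:
{"fn": "arm_command", "kwargs": {"targets": [[255, 0, 10, 0, 0, 0, 0], [255, 0, 25, 0, 0, 0, 0], [255, 0, 40, 0, 0, 0, 0], [255, 0, 55, 0, 0, 0, 0], [255, 0, 70, 0, 0, 0, 0], [255, 0, 76, 0, 0, 0, 0], [255, 0, 76, 0, 0, 0, 0], [255, 0, 76, 0, 0, 0, 0]]}}

```text
time: 23.15
ee_pos: [0.4103, -0.0191, 0.1616]
eef_rot: [-0.497, 0.503, 0.497, 0.503]
ft_force: [0.7, 0.5, -1.3]
width: 0.0172
```

```bash
python3 look.py s19; python3 - <<'E'
from h import *
np.set_printoptions(precision=4,suppress=True)
im=camera("top"); cv2.imwrite("pics/top19_raw.png",im[:,:,::-1]); cv2.imwrite("pics/top19.png",cv2.resize(im[60:205,120:300,::-1],None,fx=4,fy=4,interpolation=cv2.INTER_CUBIC))
s=read_state(); r0=R.from_quat(s["eef_rot"]); print(s["ee_pos"])
h=R.from_quat([-0.43879,0.55444,0.43885,0.55449])
for p,r in(((.41,-.10,.155),Rt(np.radians(176))),((.42,-.20,.155),Rt(np.radians(171))),((.4492,-.2761,.155),h),((.4492,-.2761,.10),h),((.4492,-.2761,.0345),h)): print(rel(p,r,s["ee_pos"],r0))
E
```

```text
23.2 [ 0.41038 -0.01922  0.16158] [ 0.4   0.23 -1.41] [0.069 0.036 0.005]
[ 0.4103 -0.0192  0.1615]
[  6.5245  -0.6613 -80.7493   0.0579  -0.0003   0.0003]
[   6.5557  -11.8523 -180.623     0.1452   -0.0003    0.0003]
[   6.5853  -41.9571 -256.3696    0.2199   -0.0004    0.0003]
[  61.5853  -41.9418 -256.3542    0.2199   -0.0004    0.0003]
[ 127.0853  -41.9237 -256.3357    0.2199   -0.0004    0.0003]
```

View pics/s19.png

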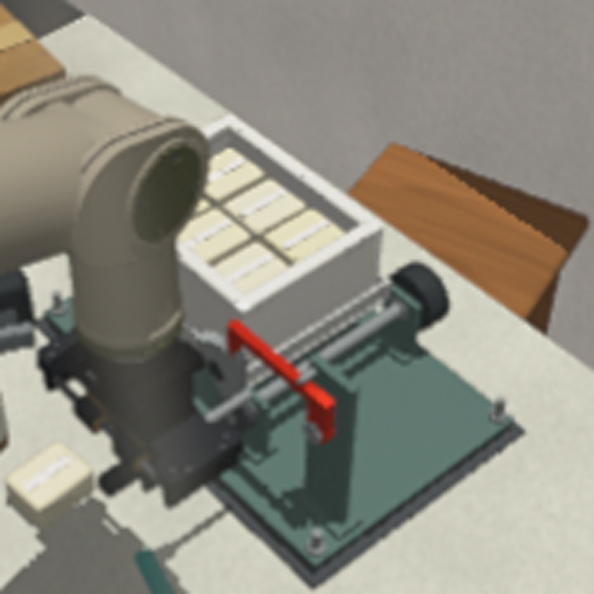

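View pics/top19.png

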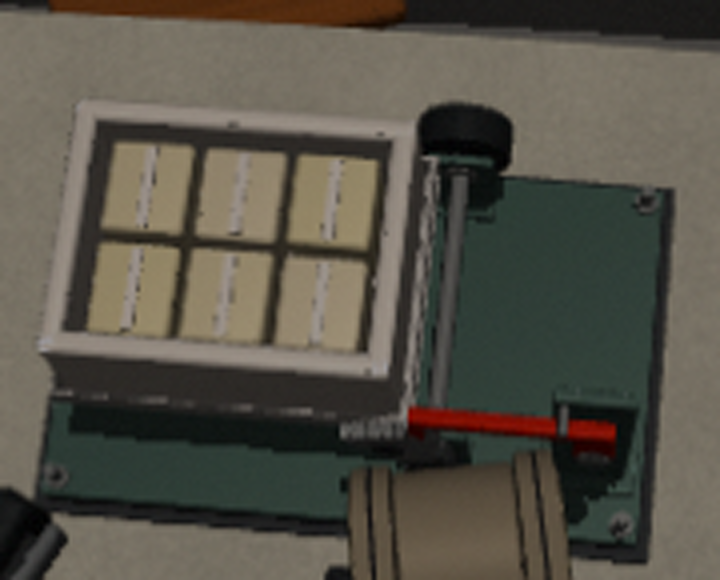

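```bash
python3 - <<'E'
from h import *
np.set_printoptions(precision=4,suppress=True)
S=lambda u,v:((u+.5)/3.3+180-.5,(v+.5)/3.3+60-.5);T=lambda u,v:((u+.5)/4+120-.5,(v+.5)/4+60-.5)
print("back right",tri(S(381,232),T(418,122)));print("back left",tri(S(230,117),T(80,102)));print("front right",tri(S(245,310),T(388,377)))
a,b=cv2.imread("pics/top0.png"),cv2.imread("pics/top19_raw.png")
cv2.imwrite("pics/pawlcmp.png",cv2.resize(np.vstack([a[150:180,210:285],b[150:180,210:285]]),None,fx=8,fy=8,interpolation=cv2.INTER_CUBIC))
a,b=cv2.imread("pics/side0.png"),cv2.imread("pics/s19_raw.png")
cv2.imwrite("pics/pawlcmp2.png",cv2.resize(np.hstack([a[150:200,240:295],b[150:200,240:295]]),None,fx=7,fy=7,interpolation=cv2.INTER_CUBIC))
E
```

```text
back right (array([0.787 , 0.056 , 0.1742]), [np.float64(0.002332615560030766), np.float64(0.0023326155600306023)])
back left (array([0.7875, 0.2967, 0.1805]), [np.float64(0.00020406438004667529), np.float64(0.00020406438004673925)])
front right (array([0.5982, 0.0572, 0.1839]), [np.float64(0.0010197750503817327), np.float64(0.0010197750503810443)])
```

View pics/pawlcmp2.png

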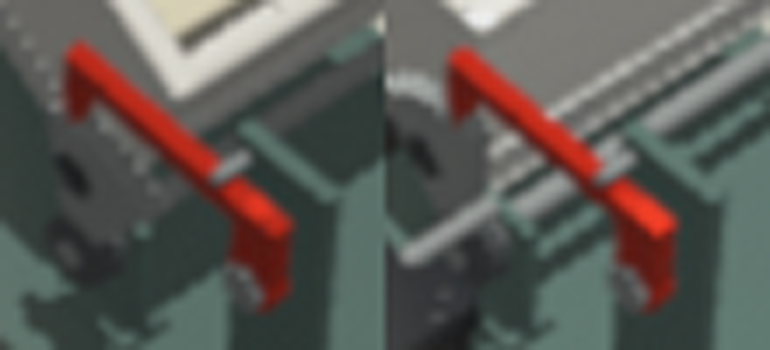

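Emit:
{"fn": "arm_command", "kwargs": {"targets": [[255, 6, 0, -35, 0.03, 0, 0], [255, 6, -1, -75, 0.06, 0, 0], [255, 6, -4, -105, 0.09, 0, 0], [255, 6, -8, -145, 0.12, 0, 0], [255, 6, -12, -180, 0.15, 0, 0], [255, 6, -27, -218, 0.18, 0, 0], [255, 6, -42, -245, 0.21, 0, 0], [255, 6, -42, -256, 0.22, 0, 0], [255, 6, -42, -256, 0.22, 0, 0], [255, 6, -42, -256, 0.22, 0, 0]]}}

```text
time: 24.25
ee_pos: [0.4486, -0.2756, 0.1551]
eef_rot: [-0.439, 0.555, 0.439, 0.554]
ft_force: [0.0, 0.4, -1.2]
width: 0.0174
```

Emit:
{"fn": "arm_command", "kwargs": {"targets": [[255, 20, 0, 0, 0, 0, 0], [255, 50, 0, 0, 0, 0, 0], [255, 70, 0, 0, 0, 0, 0], [255, 70, 0, 0, 0, 0, 0], [255, 70, 0, 0, 0, 0, 0]]}}

```text
time: 24.75
ee_pos: [0.4491, -0.275, 0.0862]
eef_rot: [-0.439, 0.554, 0.439, 0.555]
ft_force: [0.3, -0.8, -0.6]
width: 0.0172
```

```bash
python3 - <<'E'
from h import *
np.set_printoptions(precision=4,suppress=True)
im=camera("side"); cv2.imwrite("pics/side20.png",cv2.resize(im[180:320,220:370,::-1],None,fx=4,fy=4,interpolation=cv2.INTER_CUBIC))
s=read_state(); r0=R.from_quat(s["eef_rot"]); print(s["time"],s["ee_pos"],s["torque"])
h=R.from_quat([-0.43879,0.55444,0.43885,0.55449])
print(rel((.4492,-.2761,.0345),h,s["ee_pos"],r0))
E
```

```text
24.8 [ 0.4495 -0.2754  0.0866] [-0.0489  0.0447  0.0069]
[52.1457  0.1758 -0.7817  0.001   0.0004  0.0017]
```

View pics/side20.png

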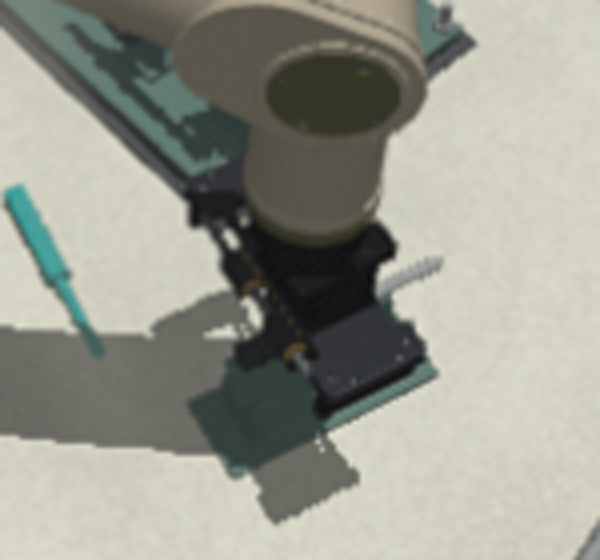

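Over the rest and within 1 mm of the recorded grasp pose, so I'll lower the bar.

Emit:
{"fn": "arm_command", "kwargs": {"targets": [[255, 10, 0, -0.5, 0, 0, 0], [255, 20, 0, -0.5, 0, 0, 0], [255, 30, 0, -0.5, 0, 0, 0], [255, 40, 0, -0.5, 0, 0, 0], [255, 46, 0, -0.5, 0, 0, 0], [255, 46, 0, -0.5, 0, 0, 0], [255, 46, 0, -0.5, 0, 0, 0]]}}

```text
time: 25.5
ee_pos: [0.4485, -0.2764, 0.0394]
eef_rot: [-0.439, 0.555, 0.439, 0.554]
ft_force: [-0.5, -0.8, -0.9]
width: 0.0172
```

```bash
python3 r.py
```

```text
25.5 [ 0.44851 -0.27638  0.03938] [-0.48 -0.79 -0.91] [ 0.008 -0.002  0.015]
```

Emit:
{"fn": "arm_command", "kwargs": {"targets": [[255, 1, -0.7, -0.2, 0, 0, 0], [255, 2, -0.7, -0.2, 0, 0, 0], [255, 3, -0.7, -0.2, 0, 0, 0], [255, 3, -0.7, -0.2, 0, 0, 0]]}}

```text
time: 25.9
ee_pos: [0.4492, -0.2765, 0.0364]
eef_rot: [-0.439, 0.554, 0.439, 0.554]
ft_force: [0.1, 0.2, -1.2]
width: 0.0176
```

```bash
python3 r.py
```

```text
25.9 [ 0.44924 -0.27649  0.03635] [ 0.15  0.24 -1.22] [0.013 0.103 0.007]
```

Emit:
{"fn": "arm_command", "kwargs": {"targets": [[255, 0.5, 0, 0, 0, 0, 0], [255, 1, 0, 0, 0, 0, 0], [255, 1, 0, 0, 0, 0, 0]]}}

```text
time: 26.2
ee_pos: [0.4492, -0.2765, 0.0353]
eef_rot: [-0.439, 0.554, 0.439, 0.554]
ft_force: [0.2, -0.1, -0.9]
width: 0.0175
```

```bash
python3 r.py
```

```text
26.2 [ 0.44922 -0.27649  0.03534] [ 0.15 -0.08 -0.92] [0.007 0.056 0.004]
```

Emit:
{"fn": "arm_command", "kwargs": {"targets": [[255, 0.5, 0, 0, 0, 0, 0], [255, 0.8, 0, 0, 0, 0, 0], [255, 0.8, 0, 0, 0, 0, 0]]}}

```text
time: 26.5
ee_pos: [0.4492, -0.2766, 0.0346]
eef_rot: [-0.439, 0.554, 0.439, 0.554]
ft_force: [0.3, 0.6, -1.4]
width: 0.0172
```

```bash
python3 r.py
```

```text
26.5 [ 0.44925 -0.27657  0.03459] [ 0.32  0.57 -1.42] [ 0.05   0.024 -0.061]
```

Emit:
{"fn": "arm_command", "kwargs": {"targets": [[255, 0.3, 0, 0.3, 0, 0, 0], [255, 0.5, 0, 0.3, 0, 0, 0], [255, 0.5, 0, 0.3, 0, 0, 0]]}}

```text
time: 26.8
ee_pos: [0.4493, -0.2764, 0.0344]
eef_rot: [-0.439, 0.554, 0.439, 0.555]
ft_force: [-2.0, 1.6, 5.2]
width: 0.0174
```

```bash
python3 r.py
```

```text
26.8 [ 0.4493  -0.27644  0.03443] [-1.97  1.62  5.23] [ 0.112  0.468 -0.013]
```

Emit:
{"fn": "arm_command", "kwargs": {"targets": [[255, 0.3, 0, 0, 0, 0, 0], [255, 0.3, 0, 0, 0, 0, 0]]}}

```text
time: 27.0
ee_pos: [0.4493, -0.2764, 0.0344]
eef_rot: [-0.439, 0.554, 0.439, 0.555]
ft_force: [-3.7, 2.1, 9.7]
width: 0.0176
```

```bash
python3 r.py
```

```text
27.0 [ 0.44931 -0.27644  0.03438] [-3.7   2.11  9.68] [0.368 0.839 0.037]
```

Emit:
{"fn": "arm_command", "kwargs": {"targets": [[255, -0.5, 0, 0, 0, 0, 0], [255, -0.5, 0, 0, 0, 0, 0]], "newtons": 5}}

```text
time: 27.2
ee_pos: [0.4494, -0.2763, 0.0344]
eef_rot: [-0.439, 0.554, 0.439, 0.555]
ft_force: [-0.7, 0.6, 3.1]
width: 0.0175
```

```bash
python3 r.py
```

```text
27.2 [ 0.44944 -0.27631  0.03441] [-0.69  0.62  3.1 ] [ 0.058  0.158 -0.009]
```

Emit:
{"fn": "arm_command", "kwargs": {"targets": [[0, 0, 0, 0, 0, 0, 0], [0, 0, 0, 0, 0, 0, 0], [0, 0, 0, 0, 0, 0, 0], [0, 0, 0, 0, 0, 0, 0], [0, 0, 0, 0, 0, 0, 0], [0, 0, 0, 0, 0, 0, 0], [0, 0, 0, 0, 0, 0, 0], [0, 0, 0, 0, 0, 0, 0]]}}

```text
time: 28.0
ee_pos: [0.4493, -0.2762, 0.0343]
eef_rot: [-0.439, 0.554, 0.439, 0.555]
ft_force: [0.4, -0.1, -0.2]
width: 0.0735
```

Emit:
{"fn": "arm_command", "kwargs": {"targets": [[0, -10, 0, 0, 0, 0, 0], [0, -40, 0, 0, 0, 0, 0], [0, -80, 0, 0, 0, 0, 0], [0, -120, 0, 0, 0, 0, 0], [0, -160, 0, 0, 0, 0, 0], [0, -190, 0, 0, 0, 0, 0], [0, -190, 40, 0, 0, 0, 0], [0, -190, 40, -40, 0, 0, 0], [0, -190, 40, -80, 0, 0, 0], [0, -190, 40, -120, 0, 0, 0]]}}

```text
time: 29.0
ee_pos: [0.3835, -0.384, 0.2255]
eef_rot: [-0.44, 0.552, 0.439, 0.555]
ft_force: [0.5, 1.2, 2.0]
width: 0.0871
```

Emit:
{"fn": "arm_command", "kwargs": {"targets": [[0, 0, 0, -40, 0, 0, 0], [0, 0, 0, -80, 0, 0, 0], [0, 0, 0, -80, 0, 0, 0], [0, 0, 0, -80, 0, 0, 0]]}}

```text
time: 29.4
ee_pos: [0.3628, -0.4631, 0.2247]
eef_rot: [-0.438, 0.556, 0.438, 0.555]
ft_force: [0.2, 0.3, 0.1]
width: 0.087
```

```bash
python3 r.py;python3 - <<'E'
from h import *
im=camera("side"); cv2.imwrite("pics/side30.png",im[:,:,::-1]);cv2.imwrite("pics/side30r.png",cv2.resize(im[240:310,255:345,::-1],None,fx=8,fy=8,interpolation=cv2.INTER_CUBIC))
im=camera("top"); cv2.imwrite("pics/top30.png",im[:,:,::-1]); cv2.imwrite("pics/top30r.png",cv2.resize(im[170:260,290:380,::-1],None,fx=6.5,fy=6.5,interpolation=cv2.INTER_CUBIC))
E
```

```text
29.4 [ 0.36277 -0.46308  0.22466] [0.15 0.27 0.08] [-0.019  0.005 -0.038]
```

View pics/side30.png

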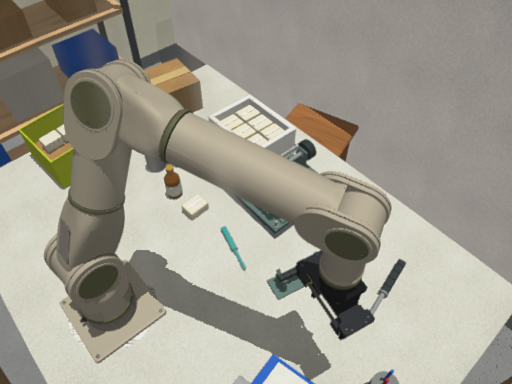

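View pics/side30r.png

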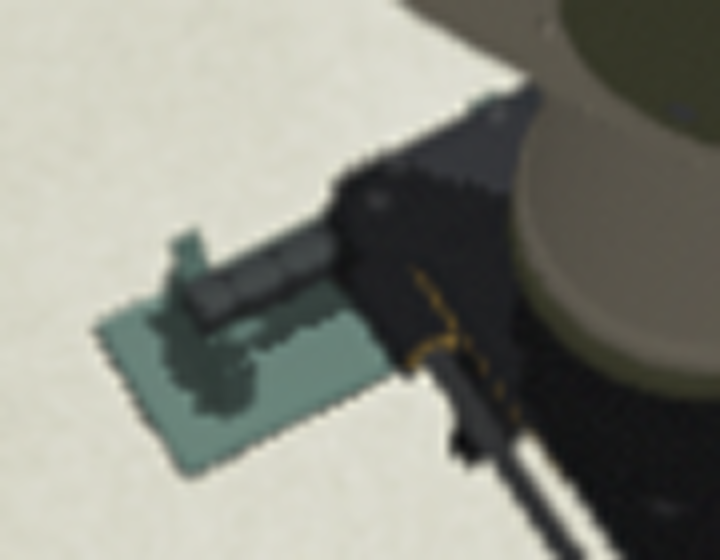

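View pics/top30.png

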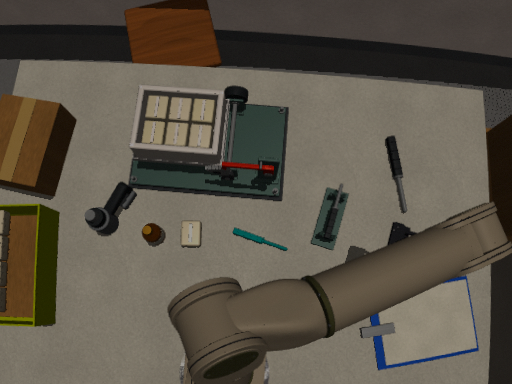

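View pics/top30r.png

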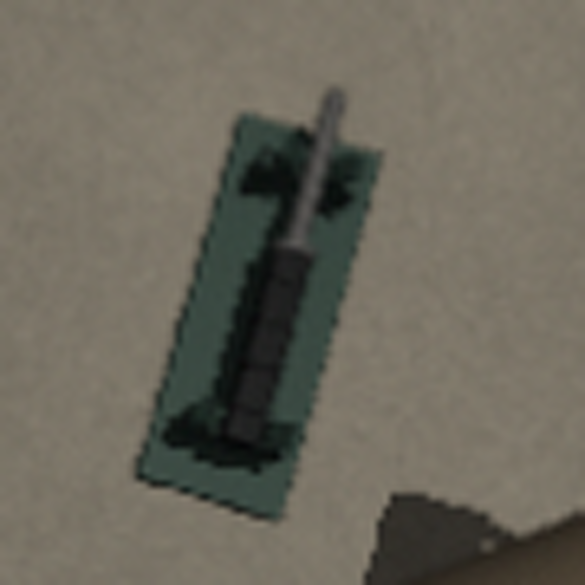

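The bar lies as it did at the start: tip at (335,92) and handle rear at (247,435) in the same crop. The box is level, the pawl is down, the other objects are unmoved, and the gripper is free with forces near zero. I'm handing in.

```bash
python3 -c "
from bench import *
print(close_job())"
```

```text
the job is handed in; nothing more can be done
None
```

I did the whole job in order, in about 29 s of robot time, and handed it in; no verdict was given.

- **Lifting the pawl:** I slid the rod under the pawl and felt contact at TCP height 0.171 m. I raised it in 0.5 mm steps, and the pawl's load stayed at about 4.5 N or less, then fell to about 1 N once clear. I held it about 4.6 mm up, short of the stop.
- **Lowering the box:** The box sank and came to rest at about 18–19 s. I kept the pawl clear until 21 s, with no further movement in the pictures, then let it drop.
- **Level check:** The box-rim corners came out at 174 to 184 mm high, but not all equal. The spread is within my picture measuring error and far less than one tooth, so I take the deck as fully down.
- **Pawl check:** In the side picture the pawl lies as it did at the start, hook down, to within about half a pixel.
- **Returning the bar:** While seating it in the rest I pressed briefly with about 10 N, on the rest and not the stand. I eased off before releasing. The final top view matches the first one; the side view was partly blocked by the gripper.
- **Other objects:** The soap, bottle and hot-air gun look unmoved, and no gripper contact with the stand showed in the pictures or forces.

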